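# Wash up the dye kit

## Robot

A 6-joint arm with a two-finger parallel gripper is mounted at the origin on the work surface. World frame = base frame: x ahead of the robot, y to its left, z up, the work surface at z = 0. Lengths are in m, angles in rad, forces in N, time in s.
With the tool pointing down it reaches from about 0.35 to 0.85 m from the base axis. Payload 8.1 kg.
Tool frame: the origin (TCP) lies on the centre line of the jaws, within the pads' length; the fingertips stand 19 mm ahead of it and the grasp point (between the pads) is the TCP (robot.tips_ahead is the distance from the TCP to the fingertips, in m); y points along the fingers, z is the direction in which the jaws open and shut, and the axes are right-handed (so a half turn about y gives the same grasp; the last joint's range is limited). The gripper opens to 93 mm and grips with 3 to 60 N. Pads are 15 mm wide; open, the fingers measure 128 mm over their backs; the gripper's body (75 mm by 188 mm) begins 65 mm behind the grasp point.
Start: joints at [-1.203, 0.13, 1.488, -0, 1.523, -0.085], TCP at [0.263, -0.54, 0.238] pointing down, gripper open.
Joint ranges: [-2.96, 2.96], [-0.89, 2.26], [0.02, 2.5], [-1.34, 4.48], [0, 2.73], [-2.66, 2.66]. Speed limits (rad/s): [2.39, 2.39, 2.79, 3.14, 3.14, 3.14].

## Interface

Orientations are given as a rotation vector (axis times angle).
In Python, from plant import robot, imaging, models gives the robot as it stands.
- The arm moves only by the tool carry_out, never from a script. Its argument "motion" is one flat list of numbers, 7 for each row, row after row: the shift along the tool's x, y, z in m, then the turn, a rotation vector about the tool's x, y, z in degrees, then the opening, from -1 (shut) to 1 (fully open). A call has exactly 5 rows; each row shifts and turns the pose as measured when the row begins, along the tool's axes as they then stand; what a row does not reach is not made up. A row lasts 1/10 s, in which the tool goes at most 50 mm and 8.59 degrees, less where a joint would pass 70% of its speed; a pose out of reach is approached as far as the arm can. A call is refused whole if a number of a shift passes 0.05 or a number of a turn 8.59, either way. A call with a gripper value outside its range is refused whole. The fingers move at their own pace and stop on an object; "squeeze" is the grip in N (left out, the last holds). Time passes only in rows, so rows that do not move let the fingers close, or fill a call up. It gives the time, the measured TCP pose, the force and the opening at its end, in the units of the state.
- robot.read_state(): the state, without advancing time (a new reading comes with each control period).
- imaging.read_camera(name): name is "scene" or "side" or "wrist"; returns the picture (420x560x3 uint8, blue, green, red); there is no depth.
- imaging.camera_model(name): a dict with "K" (3x3 intrinsics, pixels), "position" and "orientation" of the camera in the world. Camera axes: x right, y down, z forward; pixel columns grow to the right and rows downward; lengths in m; the calibration is good to about 2 mm. A picture is of the moment at which its call begins: read the wrist's pose just before it. camera_model takes no time and is no camera call; for the wrist camera it gives the pose at the moment of the call.
- robot.close_job(): hands the job in, once; it reports no verdict.
Trained networks look in the newest picture that a camera, given by its name, has taken for a name from the list of things; names that differ only in an ending like _2 or _b are one class to them, and where a whole thing is asked for, a point or a joint stands for the part that bears it (a point fixed in the world has none). Each returns a list of dicts, best first, with "confidence" (0 to 1); they miss things now and then, are a little off and sometimes report something else, mostly with a low value. They report only what shows in the picture. A call takes as long as a camera call. They do not tell look-alikes from the thing itself.
- models.outline_of(camera, thing): "pixels" (420x560 bool, what is visible of it) and "pixel" ([column, row] in pixels, amid what is visible of it).
The state is a dict: "t": time; "q": joint angles; "dq": joint speeds; "joint_torque": joint torques, N m; "tool_pos": TCP position; "orientation": TCP orientation; "force": force on the tool from outside, world axes, zero at the start; "wrist_torque": the same for the moment, N m; "opening": finger opening in m.
Only numpy, scipy, OpenCV 4.12 (cv2) and the standard library are available. Lean on these libraries where they do the work, as an engineer would, in place of code of your own. Each camera call takes 0.05 s, during which the arm holds its last target.

## Task

Wash up the dye kit from the free-turning carousel: put every open white pot into the basket of the ultrasonic cleaner, shut the lid fully and press start. While it runs, stand the steel beaker on the grey drip tray and scrub it out there with the long bottle brush, three good strokes down to the bottom and back up to the rim, then stand the brush back in its stand. The capped dye bottle stays standing on the carousel and the rest of the bench is left as it is.

Things in the scene. Friction and masses are not known exactly. Their poses are not given: they have to be found in the camera images.
- cleaner: ultrasonic cleaner, white, fixed, placed at an angle: 145 mm deep (x) by 260 mm wide (y), rim 130 mm above the bench. Origin: on the bench under the centre of its tank; local +x points away from its front (towards the hinge), local y along its width, z up. The tank, lined by a wire basket, is 115 mm (x) by 230 mm (y) inside, its floor 75 mm above the bench, so 55 mm deep; walls 15 mm. In front (local -x) a 50 mm deep control ledge, 83 mm high, carries the start button.
- lid_hinge (a point): the lid's hinge axis, along the cleaner's local y, at the back edge of the rim, 72.5 mm behind the tank's centre and 130 mm high
- lid (a joint): angle of the lid: 0 shut (flat on the rim), about 1.5 to 1.8 open (standing up at the back), stop at 1.85. The lid is a 12 mm thick, 0.22 kg panel with a window, 145 mm from hinge to front edge and 260 mm wide; shut, its top is 142 mm above the bench. Its friction hinge stays wherever it is left: about 2 to 4 N at the free edge, so it must be pushed all the way down
- lid_tab (a point): centre of the lid's finger tab, 22 mm long, 50 mm wide, 10 mm thick, sticking out from the middle of its front edge, 156 mm from the hinge axis; points up when the lid is open
- start (a joint): travel of the start button, 0 out, 0.006 fully in (5 N); springs back; pressed straight down
- start_top (a point): centre of the start button's top, a 28 mm white disc on the control ledge, at the right as seen from the robot, about 101 mm above the bench
- turntable: dye carousel: a plywood disc 260 mm across, top 28 mm above the bench, on a fixed round foot. Origin: on the bench at its axis. The disc spins freely, either way, without limit, and carries what stands on it round with it
- pot1_center (a point): open dye pot, empty, white plastic with dark dried dye on its inside bottom: a straight round cup 40 mm across, 44 mm high, 2.5 mm wall, 35 g. Point at its centre, 22 mm above its foot; local z is its axis, up towards the mouth. May be absent
- pot2_center (a point): open dye pot, empty, white plastic with dark dried dye on its inside bottom: a straight round cup 40 mm across, 44 mm high, 2.5 mm wall, 35 g. Point at its centre, 22 mm above its foot; local z is its axis, up towards the mouth. May be absent
- pot3_center (a point): open dye pot, empty, white plastic with dark dried dye on its inside bottom: a straight round cup 40 mm across, 44 mm high, 2.5 mm wall, 35 g. Point at its centre, 22 mm above its foot; local z is its axis, up towards the mouth. May be absent
- pot4_center (a point): open dye pot, empty, white plastic with dark dried dye on its inside bottom: a straight round cup 40 mm across, 44 mm high, 2.5 mm wall, 35 g. Point at its centre, 22 mm above its foot; local z is its axis, up towards the mouth. May be absent
- beaker_center (a point): open steel mixing beaker, straight and round, 62 mm across, 92 mm high, 3 mm wall (56 mm inside), floor 4 mm thick, about 0.22 kg; starts on the carousel; from above it is best held near its rim, by the upper 30 mm. Point at its centre, 46 mm above its foot; local z is its axis, up
- dye_bottle_center (a point): capped dye bottle, white with a black cap and a paper band, 40 mm across, 95 mm high, on the carousel, where it stays; point 47 mm above its foot
- tray: grey ribbed drip tray on the bench, 150 mm square, rim 11 mm high, wall 4 mm, floor 4 mm thick; fixed. Origin: on the bench under its centre
- brush_stand: grey brush stand, an upright open tube on a round 80 mm foot, 60 mm across, 95 mm high, 52 mm inside, inner floor 6 mm above the bench; fixed. Origin: on the bench under its centre. It and the tray can stand in either of two places at the right
- brush_grip (a point): point on the handle axis of the long bottle brush, near its top, 200 mm above its tip; best held there, upright. The brush, 0.08 kg and 221 mm long, starts standing in its stand, head down: a round wooden handle 18 mm across from 125 to 217 mm above the tip, a wire stem 8 mm across, and an 82 mm long bristle head, 48 mm across, whose bristles give way down to a stiff core 36 mm across. Local z points from the tip up along the handle
- brush_tip (a point): the brush's bottom end, on its axis (flat, so that it can stand)
- thread_cone: tall black cone of thread, base 52 mm across, 85 mm high, on the green cutting mat at the far side; part of the bench's clutter, stays where it is
- orange_bottle: orange bottle, 52 mm across, 150 mm high, beyond the cleaner; part of the bench's clutter, stays where it is
- white_bottle: slim white bottle, 44 mm across, 140 mm high, beyond the cleaner; part of the bench's clutter, stays where it is
- thread_spool: small brown thread spool, 36 mm across, 36 mm high, near the robot; part of the bench's clutter, stays where it is
- cream_jar: low capped amber jar, 48 mm across, 50 mm high, near the robot; part of the bench's clutter, stays where it is
- wax_puck: yellow beeswax puck, 48 mm across, 18 mm high; part of the bench's clutter, stays where it is
- awl: awl lying on the cutting mat, 140 mm long, origin near its middle; part of the bench's clutter, stays where it is
There are look-alikes about, which are no part of the job. Of the things that look like the part that bears brush_grip, the larger one is meant. Leave any yellow look-alike of the part that bears pot3_center alone.

How it is judged:
By the outcome, as a careful person would: the job done as asked, in the order asked, and still so for the second after the job is handed in, with the robot touching nothing.
Of pot1, pot2, pot3, pot4 only 2 to 4 are there at a start; the rules pass over those that are not, and their reading is None.
At some moment in a run one of pot1, pot2, pot3, pot4 may be knocked a few centimetres aside while the robot is not near it.
It also fails if it takes over 208 s, if anything falls off the work surface, if the arm or the gripper's body presses on something with over 40 N, if the wrist force passes 120 N, or if a joint passes its speed limit or range.

## Working session

There is one attempt and no reset: what is moved stays moved. The work goes in short steps, Python scripts to look and compute and a tool call to move; the robot and the scene stay as the last step left them, time stands still between calls to the robot, and variables do not carry over. Pictures are saved under pics/ and viewed, and the job is handed in when it is done.

Besides the shell and the picture viewer there is one more tool, called after "Emit:" as name(argument=value, ...) on one line, values as JSON. carry_out: Moves the arm, as the interface text tells. Its arguments: {"type":"object","properties":{"motion":{"type":"array","items":{"type":"number"}},"squeeze":{"type":"number"}},"required":["motion"]}

```bash
ls; mkdir -p pics
cat > h.py <<'E'
import numpy as np, cv2
from scipy.spatial.transform import Rotation as R
from plant import robot, imaging, models
def cam(n):
    m=imaging.camera_model(n); K=np.array(m["K"]);p=np.array(m["position"]);o=np.array(m["orientation"])
    Rm=o if o.shape==(3,3) else R.from_rotvec(o).as_matrix()
    return K,p,Rm
def ray(n,px,c=None):
    K,p,Rm=c or cam(n); d=Rm@np.linalg.solve(K,[px[0],px[1],1.0]); return p,d/np.linalg.norm(d)
def atz(n,px,z,c=None):
    p,d=ray(n,px,c); return p+d*(z-p[2])/d[2]
def proj(n,P,c=None):
    K,p,Rm=c or cam(n); q=Rm.T@(np.array(P)-p); u=K@q; return u[:2]/u[2]
def tri(rays):
    A=np.zeros((3,3));b=np.zeros(3)
    for p,d in rays:
        M=np.eye(3)-np.outer(d,d);A+=M;b+=M@p
    x=np.linalg.solve(A,b); return x,[np.linalg.norm((np.eye(3)-np.outer(d,d))@(x-p)) for p,d in rays]
E
python3 - <<'E'
from h import *
s=robot.read_state(); print({k:np.round(v,3).tolist() for k,v in s.items()}); print(robot.tips_ahead)
for n in ["scene","side","wrist"]:
    m=imaging.camera_model(n); print(n,m)
    cv2.imwrite(f"pics/{n}0.png",imaging.read_camera(n))
E
```

```text
pics
{'t': 0.0, 'q': [-1.203, 0.131, 1.489, -0.0, 1.523, -0.085], 'dq': [-0.0, 0.001, 0.0, -0.002, 0.002, 0.001], 'joint_torque': [-0.002, -55.984, -49.177, 0.077, 0.035, -0.0], 'tool_pos': [0.262, -0.539, 0.237], 'orientation': [-0.454, 1.972, -1.968], 'force': [0.112, 0.371, 1.126], 'wrist_torque': [0.013, -0.036, 0.007], 'opening': 0.093}
0.019
scene {'K': array([[503.17342093,   0.        , 284.7460018 ],
       [  0.        , 503.17342093, 207.86977229],
       [  0.        ,   0.        ,   1.        ]]), 'position': array([1.29322929, 0.06163271, 1.26215065]), 'orientation': array([-1.82797279, -1.97539184,  0.5992267 ])}
side {'K': array([[432.7700456 ,   0.        , 281.10252427],
       [  0.        , 432.7700456 , 210.24562007],
       [  0.        ,   0.        ,   1.        ]]), 'position': array([0.29157848, 0.72141453, 0.91297886]), 'orientation': array([-0.48709984,  2.73242092, -1.15914041])}
wrist {'K': array([[365.81628713,   0.        , 283.79573039],
       [  0.        , 365.81628713, 212.32152346],
       [  0.        ,   0.        ,   1.        ]]), 'position': array([ 0.32255717, -0.50987728,  0.38481068]), 'orientation': array([ 2.48018289, -1.55142233, -0.19403476])}
```

View pics/scene0.png

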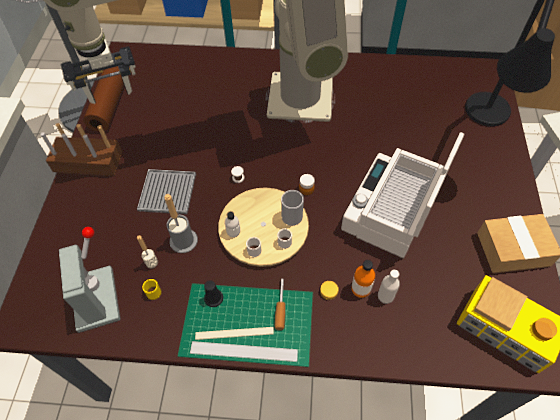

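View pics/side0.png

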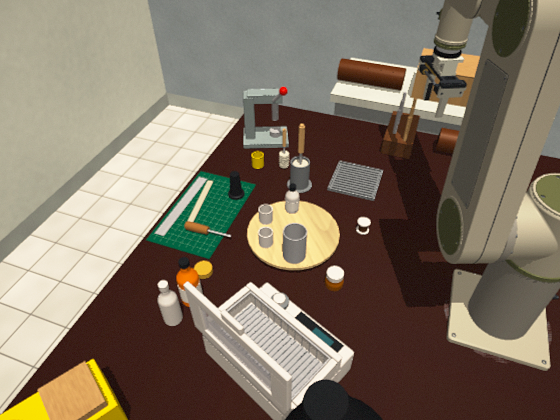

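View pics/wrist0.png

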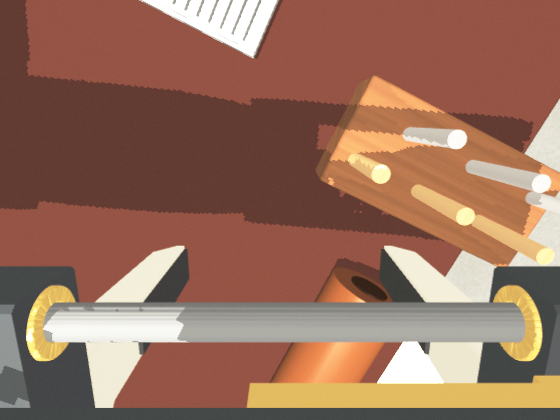

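Run:
```python
from h import *
a=cv2.imread("pics/scene0.png");b=cv2.imread("pics/side0.png")
cv2.imwrite("pics/c1.png",cv2.resize(a[150:290,130:330],None,fx=4,fy=4,interpolation=cv2.INTER_CUBIC))
cv2.imwrite("pics/c2.png",cv2.resize(a[130:260,335:475],None,fx=4.5,fy=4.5,interpolation=cv2.INTER_CUBIC))
cv2.imwrite("pics/c3.png",cv2.resize(b[115:275,230:390],None,fx=3.7,fy=3.7,interpolation=cv2.INTER_CUBIC))
```

```text
(no output)
```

View pics/c1.png

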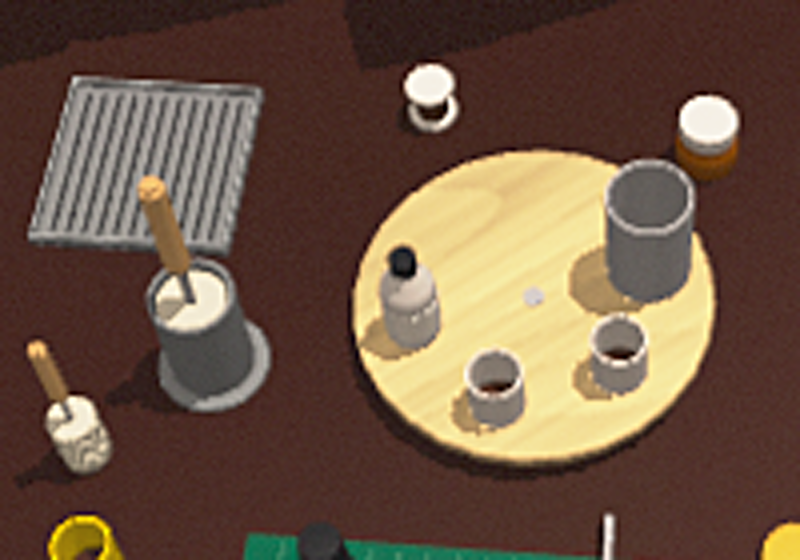

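View pics/c2.png

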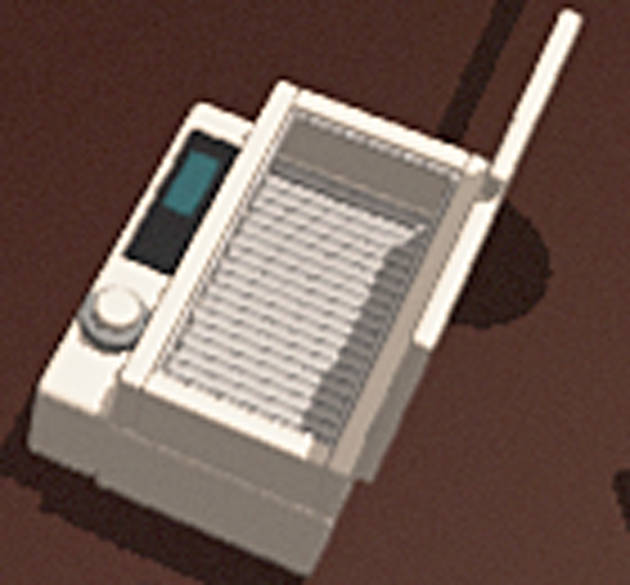

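View pics/c3.png

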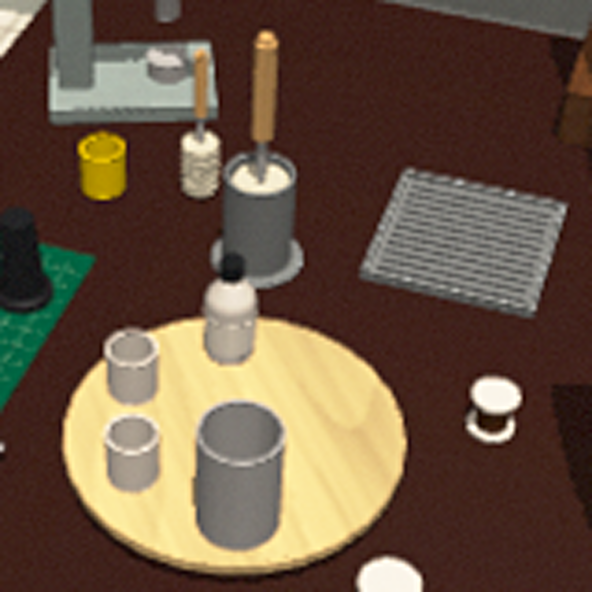

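Run:
```python
from h import *
import pickle
out={}
for n in ["scene","side"]:
    imaging.read_camera(n)
    for t in ["pot1_center","beaker_center","dye_bottle_center","brush_grip","brush_stand","tray","turntable","cleaner","lid","start_top","thread_spool","cream_jar"]:
        r=models.outline_of(n,t)
        print(n,t,[(round(d["confidence"],2),np.round(d["pixel"]).tolist(),int(d["pixels"].sum())) for d in r][:6])
        out[n,t]=r
pickle.dump(out,open("o.pkl","wb"))
print(robot.read_state()["t"])
```

```text
scene pot1_center [(0.74, [282.0, 240.0], 271), (0.3, [330.0, 287.0], 255)]
scene beaker_center [(0.89, [293.0, 209.0], 694)]
scene dye_bottle_center [(0.68, [283.0, 239.0], 237)]
scene brush_grip [(0.86, [175.0, 218.0], 379), (0.61, [306.0, 184.0], 258), (0.6, [146.0, 255.0], 285)]
scene brush_stand [(0.96, [186.0, 240.0], 532)]
scene tray [(0.61, [165.0, 189.0], 1978), (0.47, [173.0, 219.0], 348)]
scene turntable [(0.59, [361.0, 199.0], 60)]
scene cleaner [(0.75, [396.0, 197.0], 7085), (0.73, [215.0, 293.0], 360)]
scene lid [(0.95, [436.0, 184.0], 538), (0.65, [236.0, 173.0], 145)]
scene start_top [(0.6, [250.0, 247.0], 249)]
scene thread_spool [(0.58, [236.0, 171.0], 170)]
scene cream_jar [(0.77, [307.0, 182.0], 257)]
side pot1_center [(0.78, [268.0, 238.0], 283), (0.29, [201.0, 271.0], 265), (0.28, [354.0, 182.0], 1437), (0.24, [335.0, 279.0], 372)]
side beaker_center [(0.89, [296.0, 243.0], 897)]
side dye_bottle_center [(0.75, [293.0, 201.0], 334)]
side brush_grip [(0.55, [286.0, 154.0], 243), (0.5, [303.0, 148.0], 281)]
side brush_stand [(0.72, [299.0, 178.0], 585), (0.58, [295.0, 242.0], 916)]
side tray [(0.96, [357.0, 180.0], 1466), (0.72, [240.0, 350.0], 4452)]
side turntable [(0.96, [306.0, 236.0], 3771)]
side cleaner [(0.58, [268.0, 344.0], 12681)]
side lid [(0.8, [241.0, 351.0], 4431), (0.7, [266.0, 236.0], 283)]
side start_top [(0.68, [364.0, 226.0], 172)]
side thread_spool [(0.63, [364.0, 227.0], 205)]
side cream_jar [(0.68, [235.0, 188.0], 333), (0.65, [266.0, 236.0], 294), (0.56, [333.0, 281.0], 381), (0.53, [272.0, 345.0], 12670), (0.38, [281.0, 301.0], 130)]
1.45
```

Run:
```python
from h import *
c1=lambda u,v:(130+u/4-.375,150+v/4-.375)
c2=lambda u,v:(335+u/4.5-.4,130+v/4.5-.4)
c3=lambda u,v:(230+u/3.7-.37,115+v/3.7-.37)
for nm,a,b,z in [("potA",(496,372),(132,350),.072),("potB",(620,340),(132,440),.072),("beaker",(650,198),(240,435),.12),("stand",(194,298),(260,175),.095),("brushtop",(151,186),(265,38),.227),("bottle",(402,258),(232,263),.123),("hub",(533,296),(236,438),.028)]:
    A=c1(*a);B=c3(*b)
    t,r=tri([ray("scene",A),ray("side",B)])
    print(nm,atz("scene",A,z).round(3)[:2],atz("side",B,z).round(3)[:2],"tri",t.round(3),np.round(r,4))
for nm,p,z in [("disc L",(353,300),.028),("disc R",(715,300),.028),("disc T",(545,151),.028),("disc B",(530,455),.028),("trayTL",(78,78),.011),("TR",(262,90),.011),("BR",(228,250),.011),("BL",(30,238),.011),("footL",(158,360),.003),("footR",(270,360),.003)]:
    print(nm,atz("scene",c1(*p),z).round(3)[:2])
for nm,p,z in [("rimFL",(285,82),.13),("rimFR",(128,382),.13),("rimBR",(330,467),.13),("rimBL",(490,165),.13),("btn",(117,303),.101),("ledgeL",(200,102),.083),("ledgeR",(40,400),.083)]:
    print(nm,atz("scene",c2(*p),z).round(3)[:2])
im=imaging.read_camera("side")
cv2.imwrite("pics/c4.png",cv2.resize(im[270:420,150:360],None,fx=3.8,fy=3.8,interpolation=cv2.INTER_CUBIC))
```

```text
potA [ 0.634 -0.087] [ 0.631 -0.084] tri [ 0.632 -0.087  0.069] [0.0001 0.0001]
potB [ 0.603 -0.005] [0.597 0.002] tri [ 0.599 -0.005  0.065] [0.0008 0.0008]
beaker [0.517 0.009] [0.513 0.014] tri [0.514 0.009 0.115] [0.0003 0.0003]
stand [ 0.605 -0.296] [ 0.6   -0.294] tri [ 0.602 -0.298  0.091] [0.001 0.001]
brushtop [ 0.604 -0.298] [ 0.601 -0.295] tri [ 0.602 -0.299  0.224] [0. 0.]
bottle [ 0.58  -0.153] [ 0.575 -0.149] tri [ 0.577 -0.154  0.118] [0.0001 0.0001]
hub [ 0.546 -0.073] [ 0.54  -0.064] tri [ 0.542 -0.073  0.02 ] [0.0012 0.0012]
disc L [ 0.559 -0.202]
disc R [0.539 0.058]
disc T [ 0.417 -0.077]
disc B [ 0.673 -0.062]
trayTL [ 0.362 -0.452]
TR [ 0.363 -0.306]
BR [ 0.512 -0.304]
BL [ 0.513 -0.454]
footL [ 0.604 -0.339]
footR [ 0.598 -0.259]
rimFL [0.321 0.304]
rimFR [0.559 0.202]
rimBR [0.609 0.317]
rimBL [0.38  0.429]
btn [0.482 0.199]
ledgeL [0.302 0.257]
ledgeR [0.546 0.154]
```

View pics/c4.png

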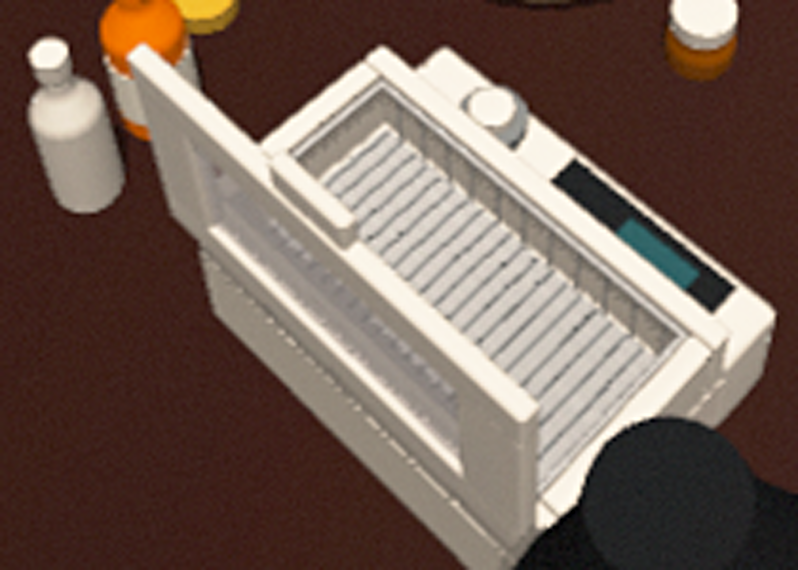

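```bash
cat >> h.py <<'E'
def st():
    s=robot.read_state(); return s,np.array(s["tool_pos"]),R.from_rotvec(s["orientation"])
def down(psi):
    y=np.array([0,0,-1.]);z=np.array([np.cos(psi),np.sin(psi),0]);return R.from_matrix(np.c_[np.cross(y,z),y,z])
def wrap(a,per=2*np.pi): return (a+per/2)%per-per/2
def plan(wps,p=None,rot=None,step=.045,ang=8.5):
    """wps: list of (pos, psi or None or Rotation, opening)"""
    s,p0,r0=st(); p=p0 if p is None else np.array(p,float); r=r0 if rot is None else rot
    rows=[]
    for w in wps:
        q,psi,o=w[:3]; stp=w[3] if len(w)>3 else step
        if psi is None: tgt=r
        elif isinstance(psi,R): tgt=psi
        else: tgt=down(psi)
        q=np.array(q,float)
        n=max(1,int(np.ceil(np.linalg.norm(q-p)/stp)),int(np.ceil(np.degrees((r.inv()*tgt).magnitude())/ang)))
        p1=p.copy();r1=r
        for k in range(n):
            pn=p+(q-p)*(k+1)/n; rn=r*R.from_rotvec((r.inv()*tgt).as_rotvec()*(k+1)/n)
            d=r1.inv().apply(pn-p1); a=np.degrees((r1.inv()*rn).as_rotvec())
            rows.append(list(np.round(d,4))+list(np.round(a,1))+[o]); p1=pn;r1=rn
        p=q;r=tgt
    while len(rows)%5: rows.append([0]*6+[rows[-1][6]])
    for i in range(0,len(rows),5):
        print("["+", ".join("%g"%(x+0) for rr in rows[i:i+5] for x in rr)+"]")
def where():
    s,p,r=st();M=r.as_matrix()
    print("t %.2f pos %s psi %.1f deg, down %.4f q %s F %s open %.4f"%(s["t"],p.round(4),np.degrees(np.arctan2(M[1,2],M[0,2])),-M[2,1],np.round(s["q"],2),np.round(s["force"],1),s["opening"]))
E
python3 - <<'E'
from h import *
where(); s,p,r=st(); print(r.as_matrix().round(3))
K,cp,cR=cam("wrist"); print("cam in tool",r.inv().apply(cp-p).round(4)); print((r.as_matrix().T@cR).round(3))
E
```

```text
t 1.50 pos [ 0.2625 -0.5395  0.2376] psi -64.1 deg, down 1.0000 q [-1.2   0.13  1.49 -0.    1.52 -0.09] F [-0.  -1.   0.4] open 0.0933
[[-0.899 -0.     0.437]
 [-0.437  0.    -0.899]
 [ 0.    -1.    -0.   ]]
cam in tool [-6.700e-02 -1.481e-01 -1.000e-04]
[[ 0.     0.969  0.246]
 [-0.001 -0.246  0.969]
 [ 1.    -0.     0.001]]
```

Run:
```python
from h import *
plan([((.42,-.3,.31),np.radians(30),0.5),((.62,-.05,.30),np.radians(130),0.5)])
```

```text
[-0.0205, -0.006, -0.0122, 0, -7.8, 0, 0.5, -0.022, -0.006, -0.0093, 0, -7.8, 0, 0.5, -0.0231, -0.006, -0.0062, 0, -7.8, 0, 0.5, -0.0237, -0.006, -0.003, 0, -7.8, 0, 0.5, -0.0239, -0.006, 0.0003, 0, -7.8, 0, 0.5]
[-0.0236, -0.006, 0.0035, 0, -7.8, 0, 0.5, -0.0229, -0.006, 0.0067, 0, -7.8, 0, 0.5, -0.0218, -0.006, 0.0098, 0, -7.8, 0, 0.5, -0.0203, -0.006, 0.0127, 0, -7.8, 0, 0.5, -0.0184, -0.006, 0.0153, 0, -7.8, 0, 0.5]
[-0.0161, -0.006, 0.0177, 0, -7.8, 0, 0.5, -0.0135, -0.006, 0.0197, 0, -7.8, 0, 0.5, -0.0097, 0.0008, 0.0249, 0, -8.3, 0, 0.5, -0.006, 0.0008, 0.026, 0, -8.3, 0, 0.5, -0.0022, 0.0008, 0.0266, 0, -8.3, 0, 0.5]
[0.0017, 0.0008, 0.0266, 0, -8.3, 0, 0.5, 0.0055, 0.0008, 0.0261, 0, -8.3, 0, 0.5, 0.0093, 0.0008, 0.025, 0, -8.3, 0, 0.5, 0.0128, 0.0008, 0.0234, 0, -8.3, 0, 0.5, 0.0161, 0.0008, 0.0213, 0, -8.3, 0, 0.5]
[0.019, 0.0008, 0.0188, 0, -8.3, 0, 0.5, 0.0215, 0.0008, 0.0158, 0, -8.3, 0, 0.5, 0.0236, 0.0008, 0.0125, 0, -8.3, 0, 0.5, 0.0251, 0.0008, 0.009, 0, -8.3, 0, 0.5, 0, 0, 0, 0, 0, 0, 0.5]
```

Emit:
carry_out(motion=[-0.02,-0.006,-0.012,0,-7.8,0,0.5,-0.022,-0.006,-0.009,0,-7.8,0,0.5,-0.023,-0.006,-0.006,0,-7.8,0,0.5,-0.024,-0.006,-0.003,0,-7.8,0,0.5,-0.024,-0.006,0,0,-7.8,0,0.5])

```text
t: 2.0
tool_pos: [0.3271, -0.4383, 0.2668]
orientation: [-0.981, 1.513, -1.509]
force: [-0.1, -0.2, 0.2]
opening: 0.0698
```

Emit:
carry_out(motion=[-0.024,-0.006,0.003,0,-7.8,0,0.5,-0.023,-0.006,0.007,0,-7.8,0,0.5,-0.022,-0.006,0.01,0,-7.8,0,0.5,-0.02,-0.006,0.013,0,-7.8,0,0.5,-0.018,-0.006,0.015,0,-7.8,0,0.5])

```text
t: 2.5
tool_pos: [0.3928, -0.3324, 0.2986]
orientation: [-1.332, 0.993, -0.992]
force: [-0.3, -0.4, -0.2]
opening: 0.0698
```

Emit:
carry_out(motion=[-0.016,-0.006,0.018,0,-7.8,0,0.5,-0.013,-0.006,0.02,0,-7.8,0,0.5,-0.01,0.001,0.025,0,-8.3,0,0.5,-0.006,0.001,0.026,0,-8.3,0,0.5,-0.002,0.001,0.027,0,-8.3,0,0.5])

```text
t: 3.0
tool_pos: [0.4677, -0.222, 0.3106]
orientation: [-1.529, 0.425, -0.431]
force: [0.4, -0.4, 0.1]
opening: 0.0699
```

Emit:
carry_out(motion=[0.002,0.001,0.027,0,-8.3,0,0.5,0.006,0.001,0.026,0,-8.3,0,0.5,0.009,0.001,0.025,0,-8.3,0,0.5,0.013,0.001,0.023,0,-8.3,0,0.5,0.016,0.001,0.021,0,-8.3,0,0.5])

```text
t: 3.5
tool_pos: [0.5468, -0.1077, 0.3063]
orientation: [-1.568, -0.164, 0.157]
force: [0.8, -0.1, -0.4]
opening: 0.07
```

Emit:
carry_out(motion=[0.019,0.001,0.019,0,-8.3,0,0.5,0.021,0.001,0.016,0,-8.3,0,0.5,0.024,0.001,0.012,0,-8.3,0,0.5,0.025,0.001,0.009,0,-8.3,0,0.5,0,0,0,0,0,0,0.5])

```text
t: 4.0
tool_pos: [0.6083, -0.0116, 0.3018]
orientation: [-1.48, -0.637, 0.631]
force: [-1.0, 0.1, -0.6]
opening: 0.07
```

Run:
```python
from h import *
where(); print(cam("wrist")[1])
im=imaging.read_camera("wrist"); 
print([(round(d["confidence"],2),np.round(d["pixel"]).tolist(),int(d["pixels"].sum())) for d in models.outline_of("wrist","pot1_center")])
where()
cv2.imwrite("pics/w1.png",cv2.resize(im,(784,588)))
for P in [(.632,-.086,.072),(.600,-.003,.072)]: print(proj("wrist",P))
```

```text
t 4.00 pos [ 0.6083 -0.0116  0.3018] psi 136.5 deg, down 1.0000 q [-0.1   0.13  1.37 -0.    1.63 -2.48] F [-1.   0.1 -0.6] open 0.0700
[ 0.56047128 -0.06046938  0.44975539]
[(0.89, [290.0, 183.0], 1258)]
t 4.10 pos [ 0.6074 -0.014   0.3021] psi 136.0 deg, down 1.0000 q [-0.11  0.13  1.37 -0.    1.63 -2.48] F [ 0.3 -0.2  0.4] open 0.0695
[219.0100746  153.44942547]
[297.34048424 189.53378665]
```

View pics/w1.png

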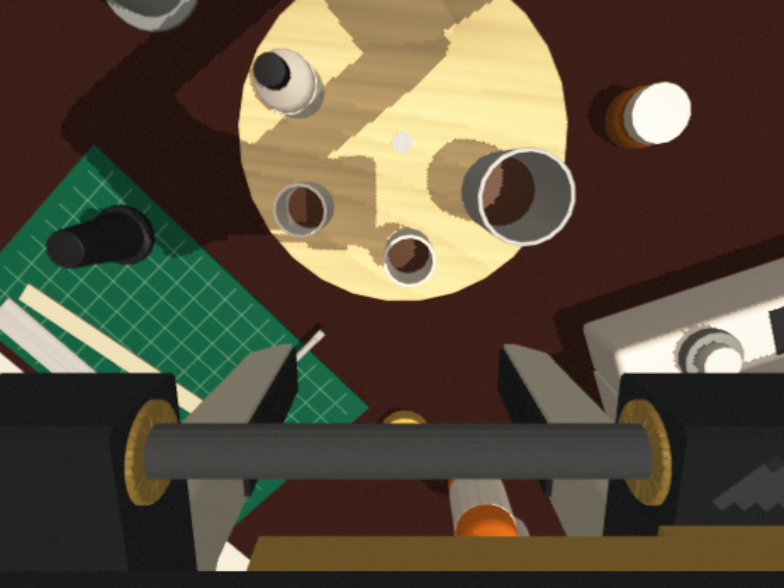

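Run:
```python
from h import *
where()
c=cam("wrist"); im=imaging.read_camera("wrist"); where()
cv2.imwrite("pics/w2.png",cv2.resize(im[80:220,150:430],None,fx=2.8,fy=2.8,interpolation=cv2.INTER_CUBIC))
for P in [(.632,-.086,.072),(.600,-.003,.072),(.515,.011,.12)]: print(proj("wrist",P,c))
np.save("c.npy",np.array([c[0],np.outer(c[1],[1,0,0]),c[2]]))
```

```text
t 4.10 pos [ 0.6074 -0.014   0.3021] psi 136.0 deg, down 1.0000 q [-0.11  0.13  1.37 -0.    1.63 -2.48] F [ 0.3 -0.2  0.4] open 0.0695
t 4.15 pos [ 0.6072 -0.0147  0.3023] psi 135.9 deg, down 1.0000 q [-0.11  0.13  1.37 -0.    1.63 -2.48] F [0.1 0.3 0.4] open 0.0698
[219.0100746  153.44942547]
[297.34048424 189.53378665]
[379.24773691 145.33983102]
```

View pics/w2.png

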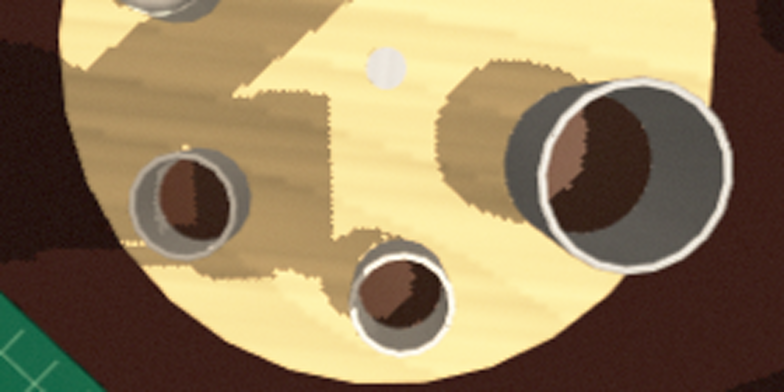

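Run:
```python
from h import *
where()
plan([((.602,-.005,.20),np.radians(100),0.35),((.602,-.005,.10),np.radians(100),0.35)])
```

```text
t 4.15 pos [ 0.6072 -0.0147  0.3023] psi 135.9 deg, down 1.0000 q [-0.11  0.13  1.37 -0.    1.63 -2.48] F [0.1 0.3 0.4] open 0.0698
[0.0006, 0.0204, 0.0022, 0.1, 7.2, 0, 0.35, 0.0004, 0.0204, 0.0023, 0.1, 7.2, 0, 0.35, 0.0001, 0.0205, 0.0023, 0.1, 7.2, 0, 0.35, -0.0002, 0.0205, 0.0022, 0.1, 7.2, 0, 0.35, -0.0004, 0.0205, 0.0022, 0.1, 7.2, 0, 0.35]
[0, 0.0333, 0, 0, 0, 0, 0.35, 0, 0.0333, 0, 0, 0, 0, 0.35, 0, 0.0333, 0, 0, 0, 0, 0.35, 0, 0, 0, 0, 0, 0, 0.35, 0, 0, 0, 0, 0, 0, 0.35]
```

Emit:
carry_out(motion=[0.001,0.02,0.002,0,7.2,0,0.35,0,0.02,0.002,0,7.2,0,0.35,0,0.02,0.002,0,7.2,0,0.35,0,0.02,0.002,0,7.2,0,0.35,0,0.02,0.002,0,7.2,0,0.35])

```text
t: 4.65
tool_pos: [0.6042, -0.0128, 0.2055]
orientation: [-1.576, -0.116, 0.093]
force: [0.5, -0.2, -0.5]
opening: 0.063
```

Emit:
carry_out(motion=[0,0.033,0,0,0,0,0.35,0,0.033,0,0,0,0,0.35,0,0.02,0,0,0,0,0.35,0,0,0,0,0,0,0.35,0,0,0,0,0,0,0.35])

```text
t: 5.15
tool_pos: [0.6019, -0.0198, 0.1158]
orientation: [-1.577, -0.096, 0.077]
force: [-0.1, -0.9, 0.6]
opening: 0.0628
```

Run:
```python
from h import *
c=cam("wrist");im=imaging.read_camera("wrist");where()
cv2.imwrite("pics/w3.png",im); s,p,r=st()
print("to go tool", r.inv().apply(np.array([.602,-.005,.06])-p).round(4))
for P in [(.602,-.005,.072)]: print(proj("wrist",P,c))
```

```text
t 5.20 pos [ 0.6019 -0.0198  0.116 ] psi 96.3 deg, down 0.9999 q [-0.11  0.21  1.62 -0.01  1.29 -1.79] F [ 0.5  0.2 -0.2] open 0.0625
to go tool [0.0011 0.0558 0.0152]
[311.51698171 248.95019109]
```

View pics/w3.png

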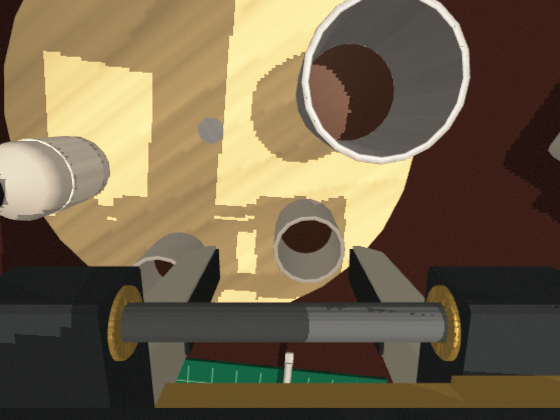

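Emit:
carry_out(motion=[0.001,0,0.007,0,1,0,0.35,0,0,0.007,0,0,0,0.35,0,0.02,0,0,0,0,0.35,0,0.02,0,0,0,0,0.35,0,0.004,0,0,0,0,0.35])

```text
t: 5.7
tool_pos: [0.6084, -0.0068, 0.0816]
orientation: [-1.58, -0.093, 0.049]
force: [0.3, 0.6, -1.1]
opening: 0.0627
```

Run:
```python
from h import *
where(); s,p,r=st()
print("to go tool", r.inv().apply(np.array([.602,-.006,.06])-p).round(4))
```

```text
t 5.70 pos [ 0.6084 -0.0068  0.0816] psi 95.2 deg, down 0.9996 q [-0.09  0.25  1.65 -0.01  1.22 -1.75] F [ 0.3  0.6 -1.1] open 0.0627
to go tool [-0.0069  0.0214  0.0016]
```

```bash
cat >> h.py <<'E'
def togo(P,psi_deg=None):
    where(); s,p,r=st()
    M=r.as_matrix()
    psi=np.arctan2(M[1,2],M[0,2]) if psi_deg is None else np.radians(psi_deg)
    print("togo tool mm",(1000*r.inv().apply(np.array(P)-p)).round(1),"rot deg",np.degrees((r.inv()*down(psi)).as_rotvec()).round(2))
E
python3 -c "
from h import *
togo((.602,-.006,.06))"
```

```text
t 5.70 pos [ 0.6084 -0.0068  0.0816] psi 95.2 deg, down 0.9996 q [-0.09  0.25  1.65 -0.01  1.22 -1.75] F [ 0.3  0.6 -1.1] open 0.0627
togo tool mm [-6.9 21.4  1.6] rot deg [0.69 0.01 1.57]
```

Emit:
carry_out(motion=[-0.007,0,0.001,0.7,0,1.6,0.35,0,0,0,0,0,0,0.35,0,0.011,0,0,0,0,0.35,0,0.01,0,0,0,0,0.35,0,0,0,0,0,0,0.35])

```text
t: 6.2
tool_pos: [0.6042, -0.0063, 0.0635]
orientation: [-1.571, -0.076, 0.066]
force: [-0.5, 0.4, -0.3]
opening: 0.0628
```

Run:
```python
from h import *
togo((.602,-.006,.06))
cv2.imwrite("pics/w4.png",imaging.read_camera("wrist"))
```

```text
t 6.20 pos [ 0.6042 -0.0063  0.0635] psi 95.2 deg, down 1.0000 q [-0.1   0.28  1.65 -0.    1.21 -1.76] F [-0.5  0.4 -0.3] open 0.0628
togo tool mm [-2.2  3.5  0.5] rot deg [0.08 0.   0.36]
```

View pics/w4.png

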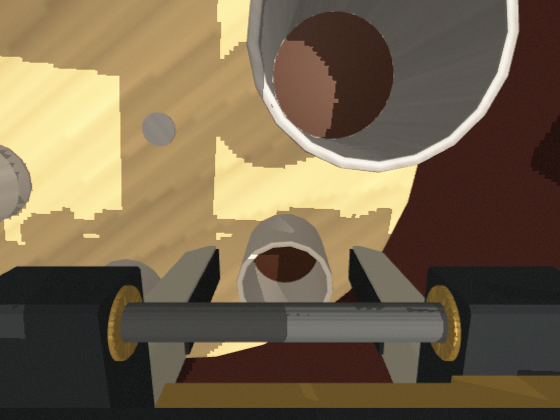

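Emit:
carry_out(motion=[-0.002,0.003,0,0,0,0.3,0.35,0,0,0,0,0,0,-0.6,0,0,0,0,0,0,-0.6,0,0,0,0,0,0,-0.6,0,0,0,0,0,0,-0.6], squeeze=12)

```text
t: 6.75
tool_pos: [0.6027, -0.0065, 0.0613]
orientation: [-1.571, -0.073, 0.07]
force: [0.2, -0.8, -0.7]
opening: 0.0402
```

Emit:
carry_out(motion=[0,-0.01,0,0,0,0,-0.6,0,-0.03,0,0,0,0,-0.6,0,-0.04,0,0,0,0,-0.6,0,-0.045,0,0,0,0,-0.6,0,-0.045,0,0,0,0,-0.6])

```text
t: 7.25
tool_pos: [0.5971, -0.0058, 0.2299]
orientation: [-1.569, -0.06, 0.082]
force: [1.5, 0.1, -0.4]
opening: 0.0404
```

Run:
```python
from h import *
where()
X=np.array([.394,.919]);Y=np.array([-.919,.394]);C=np.array([.4686,.3196])
t=C-.01*X+.05*Y; print(t)
plan([((*t,.23),np.radians(156.8),-.6)])
cv2.imwrite("pics/w5.png",imaging.read_camera("wrist"))
```

```text
t 7.25 pos [ 0.5971 -0.0058  0.2299] psi 95.2 deg, down 0.9999 q [-0.09  0.14  1.49 -0.    1.52 -1.76] F [ 1.5  0.1 -0.4] open 0.0404
[0.41871 0.33011]
[-0.0163, 0.0003, 0.039, -0.1, -6.8, -0.1, -0.6, -0.0116, 0.0002, 0.0406, -0.1, -6.8, -0.1, -0.6, -0.0067, 0.0002, 0.0417, -0.1, -6.8, -0.1, -0.6, -0.0016, 0.0001, 0.0422, -0.1, -6.8, -0.1, -0.6, 0.0034, 0.0001, 0.0421, -0.1, -6.8, -0.1, -0.6]
[0.0084, 0, 0.0414, -0.1, -6.8, -0.1, -0.6, 0.0133, 0, 0.0401, -0.1, -6.8, -0.1, -0.6, 0.018, 0, 0.0383, -0.1, -6.8, -0.1, -0.6, 0.0224, 0, 0.0358, -0.1, -6.8, -0.1, -0.6, 0, 0, 0, 0, 0, 0, -0.6]
```

View pics/w5.png

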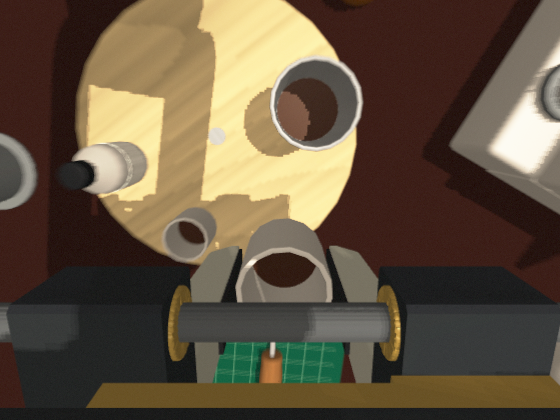

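Emit:
carry_out(motion=[-0.016,0,0.039,0,-6.8,0,-0.6,-0.012,0,0.04,0,-6.8,0,-0.6,-0.007,0,0.042,0,-6.8,0,-0.6,-0.002,0,0.042,0,-6.8,0,-0.6,0.003,0,0.042,0,-6.8,0,-0.6])

```text
t: 7.8
tool_pos: [0.503, 0.1797, 0.2499]
orientation: [-1.508, -0.557, 0.533]
force: [-0.3, 0.1, -0.7]
opening: 0.0405
```

Emit:
carry_out(motion=[0.008,0,0.041,0,-6.8,0,-0.6,0.013,0,0.04,0,-6.8,0,-0.6,0.018,0,0.037,0,-6.8,0,-0.6,0.01,0,0.02,0,-5,0,-0.6,0,0,0,0,0,0,-0.6])

```text
t: 8.3
tool_pos: [0.4244, 0.3169, 0.253]
orientation: [-1.383, -0.924, 0.891]
force: [-0.0, -0.6, 0.2]
opening: 0.0401
```

Run:
```python
from h import *
togo((.4187,.3301,.23),156.8)
for n in ["wrist","side"]: cv2.imwrite(f"pics/{n}6.png",imaging.read_camera(n))
X=np.array([.394,.919]);Y=np.array([-.919,.394]);C=np.array([.4686,.3196])
c=cam("wrist")
for a,b in [(-.0575,-.115),(-.0575,.115),(.0575,-.115),(-.0725,-.13)]:
    P=C+a*X+b*Y; print(a,b,proj("wrist",(*P,.13),c).round(),proj("side",(*P,.13)).round())
```

```text
t 8.30 pos [0.4244 0.3169 0.253 ] psi 156.8 deg, down 0.9998 q [ 0.55 -0.09  1.68 -0.01  1.53 -2.19] F [-0.  -0.6  0.2] open 0.0401
togo tool mm [ 9.6 22.9 10.8] rot deg [1.07 0.04 0.65]
-0.0575 -0.115 [ 82. 163.] [247. 290.]
-0.0575 0.115 [392. 162.] [329. 358.]
0.0575 -0.115 [103. 302.] [206. 324.]
-0.0725 -0.13 [ 59. 143.] [247. 282.]
```

View pics/wrist6.png

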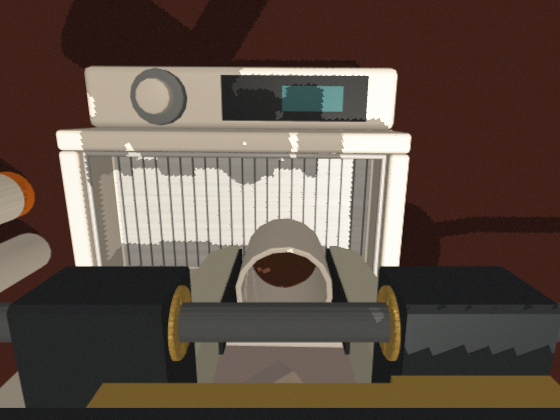

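View pics/side6.png

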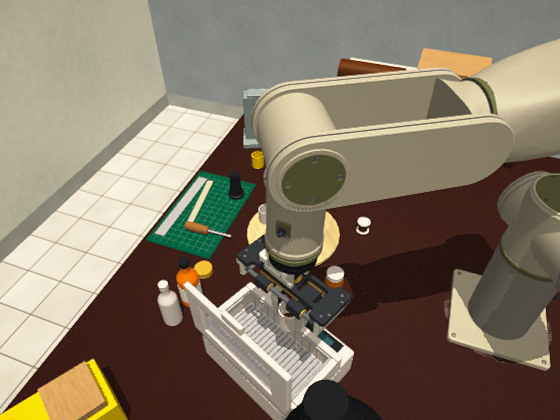

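Emit:
carry_out(motion=[0.008,0.02,0.009,1,0,0.6,-0.6,0,0.02,0,0,0,0,-0.6,0,0.02,0,0,0,0,-0.6,0,0,0,0,0,0,-0.6,0,0,0,0,0,0,-0.6])

```text
t: 8.9
tool_pos: [0.4266, 0.3211, 0.1941]
orientation: [-1.385, -0.894, 0.886]
force: [0.3, -1.0, 0.0]
opening: 0.0402
```

```bash
python3 -c "
from h import *
togo((.4202,.3283,.111),156.8)"
```

```text
t 8.90 pos [0.4266 0.3211 0.1941] psi 155.6 deg, down 1.0000 q [ 0.55 -0.03  1.73 -0.    1.43 -2.16] F [ 0.3 -1.   0. ] open 0.0402
togo tool mm [ 3.7 83.1  9.3] rot deg [ 0.34 -1.23  0.13]
```

Emit:
carry_out(motion=[0.002,0.015,0.005,0.2,-0.8,0.1,-0.6,0.002,0.015,0.004,0.1,-0.4,0,-0.6,0.001,0.015,0.003,0,0,0,-0.6,0.001,0.015,0.002,0,0,0,-0.6,0,0.008,0,0,0,0,-0.6])

```text
t: 9.4
tool_pos: [0.4181, 0.3333, 0.1245]
orientation: [-1.375, -0.91, 0.899]
force: [-0.5, -0.8, -0.1]
opening: 0.0403
```

```bash
python3 -c "
from h import *
togo((.4202,.3283,.111),156.8)"
```

```text
t 9.40 pos [0.4181 0.3333 0.1245] psi 156.7 deg, down 1.0000 q [ 0.58  0.03  1.8  -0.    1.3  -2.16] F [-0.5 -0.8 -0.1] open 0.0403
togo tool mm [-3.8 13.5 -3.9] rot deg [ 0.2  -0.11  0.29]
```

Emit:
carry_out(motion=[-0.001,0.004,-0.001,0,0,0,-0.6,-0.001,0.004,-0.001,0,0,0,-0.6,0,0.004,0,0,0,0,-0.6,0,0.003,0,0,0,0,-0.6,0,0,0,0,0,0,-0.6])

```text
t: 9.9
tool_pos: [0.4189, 0.3307, 0.1082]
orientation: [-1.374, -0.909, 0.901]
force: [0.9, -0.1, -0.4]
opening: 0.0405
```

```bash
python3 -c "
from h import *
togo((.4202,.3283,.111),156.8)
cv2.imwrite('pics/w7.png',imaging.read_camera('wrist'))"
```

```text
t 9.90 pos [0.4189 0.3307 0.1082] psi 156.7 deg, down 1.0000 q [ 0.57  0.05  1.82  0.    1.27 -2.16] F [ 0.9 -0.1 -0.4] open 0.0405
togo tool mm [-1.7 -2.8 -2.2] rot deg [ 0.17 -0.07  0.26]
```

View pics/w7.png

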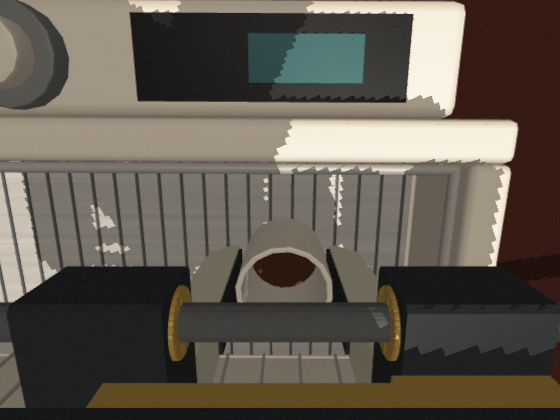

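Emit:
carry_out(motion=[0,0.002,0,0,0,0,-0.6,0,0,0,0,0,0,0.3,0,0,0,0,0,0,0.3,0,0,0,0,0,0,0.3,0,-0.01,0,0,0,0,0.3])

```text
t: 10.45
tool_pos: [0.4191, 0.3307, 0.117]
orientation: [-1.374, -0.91, 0.9]
force: [0.4, -0.1, -1.1]
opening: 0.06
```

Emit:
carry_out(motion=[0,-0.025,0,0,0,0,0.3,0,-0.03,0,0,0,0,0.3,0,-0.03,0,0,0,0,0.3,0,-0.03,0,0,0,0,0.3,0,-0.01,0,0,0,0,0.35])

```text
t: 10.95
tool_pos: [0.4175, 0.3295, 0.2479]
orientation: [-1.375, -0.908, 0.901]
force: [0.8, 0.6, 0.5]
opening: 0.0622
```

Run:
```python
from h import *
where()
for n in ["scene","wrist"]: 
    im=imaging.read_camera(n); cv2.imwrite(f"pics/{n}8.png",im)
plan([((.55,.06,.23),np.radians(130),.35),((.634,-.088,.20),np.radians(130),.35),((.634,-.088,.13),np.radians(130),.35)],step=.04)
```

```text
t 10.95 pos [0.4175 0.3295 0.2479] psi 156.7 deg, down 1.0000 q [ 0.57 -0.06  1.67 -0.    1.53 -2.16] F [0.8 0.6 0.5] open 0.0622
[-0.0244, 0.002, -0.0286, 0, 3.3, 0, 0.35, -0.0227, 0.002, -0.0299, 0, 3.3, 0, 0.35, -0.0209, 0.002, -0.0312, 0, 3.3, 0, 0.35, -0.019, 0.002, -0.0324, 0, 3.3, 0, 0.35, -0.0171, 0.002, -0.0334, 0, 3.3, 0, 0.35]
[-0.0151, 0.002, -0.0343, 0, 3.3, 0, 0.35, -0.0131, 0.002, -0.0352, 0, 3.3, 0, 0.35, -0.011, 0.002, -0.0359, 0, 3.3, 0, 0.35, -0.0062, 0.006, -0.0335, 0, 0, 0, 0.35, -0.0062, 0.006, -0.0335, 0, 0, 0, 0.35]
[-0.0062, 0.006, -0.0335, 0, 0, 0, 0.35, -0.0062, 0.006, -0.0335, 0, 0, 0, 0.35, -0.0062, 0.006, -0.0335, 0, 0, 0, 0.35, 0, 0.035, 0, 0, 0, 0, 0.35, 0, 0.035, 0, 0, 0, 0, 0.35]
```

View pics/scene8.png

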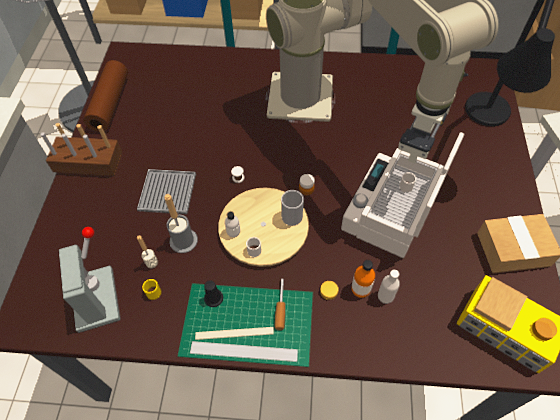

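View pics/wrist8.png

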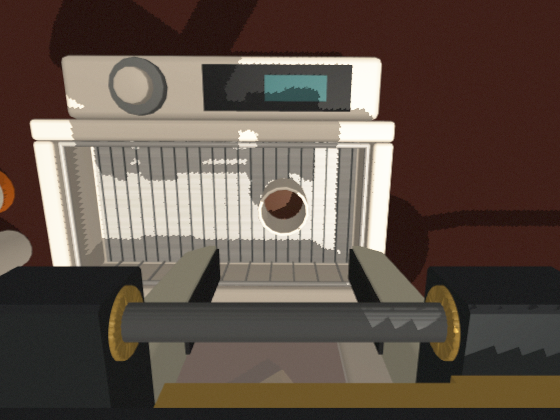

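Emit:
carry_out(motion=[-0.024,0.002,-0.029,0,3.3,0,0.35,-0.023,0.002,-0.03,0,3.3,0,0.35,-0.021,0.002,-0.031,0,3.3,0,0.35,-0.019,0.002,-0.032,0,3.3,0,0.35,-0.017,0.002,-0.033,0,3.3,0,0.35])

```text
t: 11.55
tool_pos: [0.4969, 0.1593, 0.2256]
orientation: [-1.457, -0.676, 0.69]
force: [1.3, 1.0, 0.1]
opening: 0.0627
```

Emit:
carry_out(motion=[-0.015,0.002,-0.034,0,3.3,0,0.35,-0.013,0.002,-0.035,0,3.3,0,0.35,-0.011,0.002,-0.036,0,3.3,0,0.35,-0.006,0.006,-0.033,0,0,0,0.35,-0.006,0.006,-0.033,0,0,0,0.35])

```text
t: 12.05
tool_pos: [0.5765, -0.0077, 0.1937]
orientation: [-1.495, -0.523, 0.559]
force: [0.1, 1.1, -0.3]
opening: 0.063
```

Emit:
carry_out(motion=[-0.006,0.006,-0.033,0,0,0,0.35,-0.006,0.006,-0.033,0,0,0,0.35,-0.006,0.01,-0.02,0,0,0,0.35,0,0.01,0,0,0,0,0.35,0,0,0,0,0,0,0.35])

```text
t: 12.55
tool_pos: [0.612, -0.092, 0.1447]
orientation: [-1.486, -0.505, 0.566]
force: [-0.5, 0.9, 0.5]
opening: 0.0625
```

Run:
```python
from h import *
c=cam("wrist"); im=imaging.read_camera("wrist"); togo((.634,-.088,.13),130)
cv2.imwrite("pics/w9.png",im); print(proj("wrist",(.634,-.088,.072),c))
```

```text
t 12.60 pos [ 0.6121 -0.0919  0.1454] psi 129.3 deg, down 0.9992 q [-0.23  0.28  1.49 -0.01  1.41 -2.48] F [-0.4  0.1 -0. ] open 0.0627
togo tool mm [ 19.8  14.5 -11.3] rot deg [-1.6  -0.65 -1.72]
[263.58068939 264.39578964]
```

View pics/w9.png

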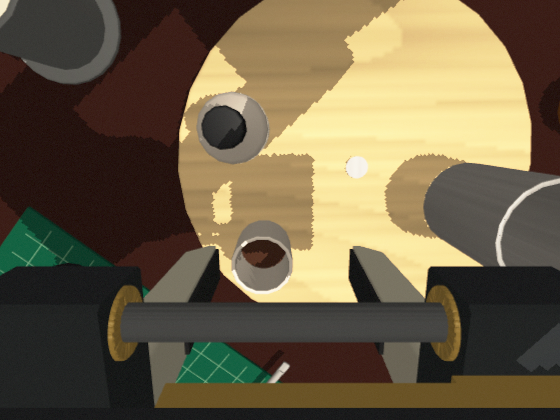

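Emit:
carry_out(motion=[0.006,0,-0.004,-0.5,-0.2,-0.5,0.35,0.006,0,-0.004,-0.5,-0.2,-0.5,0.35,0.005,0,-0.003,-0.5,-0.2,-0.5,0.35,0.004,0,-0.002,-0.3,-0.1,-0.3,0.35,0.001,0,-0.001,0,0,0,0.35])

```text
t: 13.1
tool_pos: [0.6405, -0.0843, 0.1467]
orientation: [-1.505, -0.559, 0.545]
force: [0.5, -0.7, 0.1]
opening: 0.0628
```

```bash
python3 -c "
from h import *
togo((.634,-.088,.061),130)"
```

```text
t 13.10 pos [ 0.6405 -0.0843  0.1467] psi 130.4 deg, down 0.9999 q [-0.21  0.3   1.46  0.    1.37 -2.49] F [ 0.5 -0.7  0.1] open 0.0628
togo tool mm [-7.9 85.7  2.1] rot deg [0.45 0.37 0.37]
```

Emit:
carry_out(motion=[-0.002,0.015,0,0.1,0.1,0.1,0.35,-0.002,0.016,0.001,0.1,0.1,0.1,0.35,-0.001,0.015,0,0,0,0,0.35,-0.001,0.008,0,0,0,0,0.35,0,0,0,0,0,0,0.35])

```text
t: 13.6
tool_pos: [0.6342, -0.0875, 0.0866]
orientation: [-1.502, -0.55, 0.547]
force: [-0.2, -0.2, 0.5]
opening: 0.0624
```

```bash
python3 -c "
from h import *
togo((.634,-.088,.061),130)
c=cam('wrist');cv2.imwrite('pics/w10.png',imaging.read_camera('wrist'));print(proj('wrist',(.634,-.088,.072),c))"
```

```text
t 13.60 pos [ 0.6342 -0.0875  0.0866] psi 130.2 deg, down 1.0000 q [-0.22  0.35  1.52 -0.    1.27 -2.49] F [-0.2 -0.2  0.5] open 0.0624
togo tool mm [-0.5 25.6 -0.2] rot deg [0.14 0.16 0.07]
[283.01994866 266.46776234]
```

View pics/w10.png

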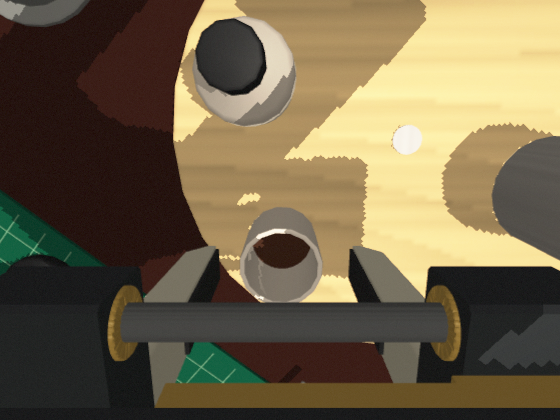

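Aligned over the second pot (rim at 281,267, predicted 283,266). Descend, grip, lift.

Emit:
carry_out(motion=[0,0.009,0,0,0,0,0.35,0,0.009,0,0,0,0,0.35,0,0.007,0,0,0,0,0.35,0,0.002,0,0,0,0,0.35,0,0,0,0,0,0,-0.6])

```text
t: 14.15
tool_pos: [0.6354, -0.0879, 0.0589]
orientation: [-1.503, -0.552, 0.545]
force: [-0.3, -0.2, 0.6]
opening: 0.0585
```

Emit:
carry_out(motion=[0,0,0,0,0,0,-0.6,0,0,0,0,0,0,-0.6,0,0,0,0,0,0,-0.6,0,0,0,0,0,0,-0.6,0,-0.01,0,0,0,0,-0.6])

```text
t: 14.65
tool_pos: [0.6349, -0.0877, 0.0689]
orientation: [-1.503, -0.551, 0.546]
force: [-0.7, 0.7, 0.5]
opening: 0.0398
```

Emit:
carry_out(motion=[0,-0.03,0,0,0,0,-0.6,0,-0.04,0,0,0,0,-0.6,0,-0.045,0,0,0,0,-0.6,0,-0.035,0,0,0,0,-0.6,0,-0.01,0,0,0,0,-0.6])

```text
t: 15.15
tool_pos: [0.6329, -0.0871, 0.2365]
orientation: [-1.502, -0.549, 0.548]
force: [-0.1, 0.5, 0.1]
opening: 0.04
```

Run:
```python
from h import *
where()
X=np.array([.394,.919]);Y=np.array([-.919,.394]);C=np.array([.4693,.316])
t=C-.008*X-.045*Y; print(t)
plan([((*t,.23),np.radians(156.8),-.6)],step=.04)
im=imaging.read_camera("wrist");cv2.imwrite("pics/w11.png",im)
```

```text
t 15.15 pos [ 0.6329 -0.0871  0.2365] psi 130.2 deg, down 1.0000 q [-0.22  0.23  1.37 -0.    1.53 -2.49] F [-0.1  0.5  0.1] open 0.0400
[0.507503 0.290918]
[0.0148, 0.0006, 0.037, 0, -2.7, 0, -0.6, 0.0165, 0.0006, 0.0363, 0, -2.7, 0, -0.6, 0.0182, 0.0006, 0.0354, 0, -2.7, 0, -0.6, 0.0198, 0.0006, 0.0346, 0, -2.7, 0, -0.6, 0.0214, 0.0006, 0.0336, 0, -2.7, 0, -0.6]
[0.0229, 0.0006, 0.0326, 0, -2.7, 0, -0.6, 0.0244, 0.0006, 0.0315, 0, -2.7, 0, -0.6, 0.0258, 0.0006, 0.0303, 0, -2.7, 0, -0.6, 0.0272, 0.0006, 0.0291, 0, -2.7, 0, -0.6, 0.0285, 0.0006, 0.0278, 0, -2.7, 0, -0.6]
```

View pics/w11.png

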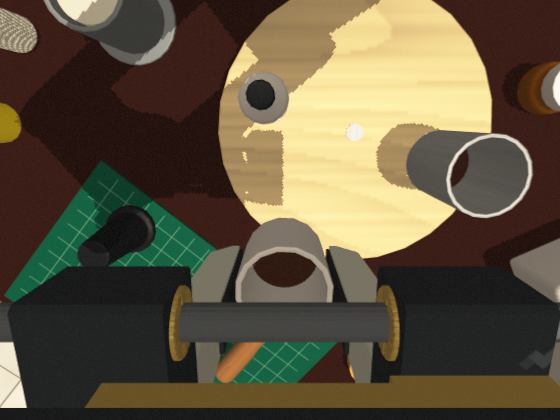

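Emit:
carry_out(motion=[0.015,0,0.037,0,-2.7,0,-0.6,0.016,0,0.036,0,-2.7,0,-0.6,0.018,0,0.035,0,-2.7,0,-0.6,0.02,0,0.034,0,-2.7,0,-0.6,0.021,0,0.033,0,-2.7,0,-0.6])

```text
t: 15.7
tool_pos: [0.5679, 0.1002, 0.2296]
orientation: [-1.445, -0.727, 0.734]
force: [0.9, 0.2, 0.7]
opening: 0.0398
```

Emit:
carry_out(motion=[0.023,0,0.032,0,-2.7,0,-0.6,0.024,0,0.031,0,-2.7,0,-0.6,0.024,0,0.028,0,-2.7,0,-0.6,0.015,0,0.015,0,-2,0,-0.6,0.005,0,0.005,0,0,0,-0.6])

```text
t: 16.2
tool_pos: [0.5142, 0.2446, 0.2193]
orientation: [-1.383, -0.861, 0.888]
force: [-0.7, -0.4, -0.2]
opening: 0.0397
```

Run:
```python
from h import *
c=cam("wrist");im=imaging.read_camera("wrist");cv2.imwrite("pics/w12.png",im)
togo((.5075,.2909,.18),156.8)
```

```text
t 16.25 pos [0.514  0.2447 0.2191] psi 154.4 deg, down 0.9998 q [ 0.35  0.07  1.58  0.    1.5  -2.34] F [-1.   0.4 -0.9] open 0.0397
togo tool mm [39.4 39.  25.3] rot deg [-0.77 -2.42 -0.66]
```

View pics/w12.png

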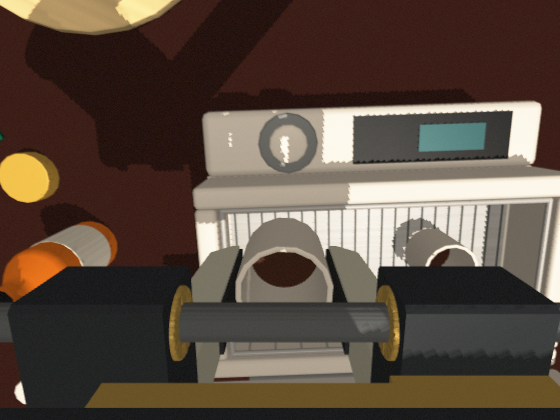

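Emit:
carry_out(motion=[0.011,0,0.007,-0.2,-0.6,-0.2,-0.6,0.011,0,0.007,-0.2,-0.6,-0.2,-0.6,0.009,0,0.006,-0.2,-0.6,-0.2,-0.6,0.004,0,0.002,0,0,0,-0.6,0,0.0,0,0,0,0,-0.6])

```text
t: 16.75
tool_pos: [0.5093, 0.2859, 0.2169]
orientation: [-1.378, -0.892, 0.898]
force: [-0.0, -0.4, -0.1]
opening: 0.0397
```

Run:
```python
from h import *
togo((.5075,.2909,.11),156.8)
```

```text
t 16.75 pos [0.5093 0.2859 0.2169] psi 156.0 deg, down 1.0000 q [ 0.42  0.1   1.56  0.    1.49 -2.3 ] F [-0.  -0.4 -0.1] open 0.0397
togo tool mm [  4.1 106.9   3.4] rot deg [-0.17 -0.79 -0.14]
```

Emit:
carry_out(motion=[0.001,0.02,0.001,0,-0.4,0,-0.6,0.001,0.022,0.001,0,-0.3,0,-0.6,0.001,0.022,0.001,0,0,0,-0.6,0,0.018,0,0,0,0,-0.6,0,0.002,0,0,0,0,-0.6])

```text
t: 17.25
tool_pos: [0.5104, 0.2887, 0.1329]
orientation: [-1.376, -0.904, 0.902]
force: [-0.5, 0.9, 0.2]
opening: 0.0398
```

Run:
```python
from h import *
togo((.5075,.2909,.11),156.8)
```

```text
t 17.25 pos [0.5104 0.2887 0.1329] psi 156.6 deg, down 1.0000 q [ 0.43  0.17  1.64 -0.    1.33 -2.31] F [-0.5  0.9  0.2] open 0.0398
togo tool mm [ 0.9 22.9  3.5] rot deg [ 0.08 -0.21  0.02]
```

Emit:
carry_out(motion=[0,0.007,0.001,0,0,0,-0.6,0,0.007,0.001,0,0,0,-0.6,0,0.006,0,0,0,0,-0.6,0,0.004,0,0,0,0,-0.6,0,0.001,0,0,0,0,-0.6])

```text
t: 17.75
tool_pos: [0.5104, 0.2895, 0.1091]
orientation: [-1.377, -0.906, 0.899]
force: [0.4, -0.4, -0.4]
opening: 0.0397
```

Run:
```python
from h import *
togo((.5075,.2909,.107),156.8)
```

```text
t 17.75 pos [0.5104 0.2895 0.1091] psi 156.5 deg, down 1.0000 q [ 0.43  0.19  1.67 -0.    1.28 -2.3 ] F [ 0.4 -0.4 -0.4] open 0.0397
togo tool mm [0.1 2.1 3.2] rot deg [ 0.23 -0.28  0.17]
```

Emit:
carry_out(motion=[0,0.003,0,0,0,0,-0.6,0,0,0,0,0,0,0.3,0,0,0,0,0,0,0.3,0,0,0,0,0,0,0.3,0,-0.01,0,0,0,0,0.3])

```text
t: 18.25
tool_pos: [0.5101, 0.2894, 0.1159]
orientation: [-1.377, -0.906, 0.899]
force: [-0.1, -0.5, -0.5]
opening: 0.0599
```

Emit:
carry_out(motion=[0,-0.025,0,0,0,0,0.3,0,-0.03,0,0,0,0,0.3,0,-0.03,0,0,0,0,0.3,0,-0.03,0,0,0,0,0,0,-0.01,0,0,0,0,-0.5])

```text
t: 18.75
tool_pos: [0.5088, 0.289, 0.2482]
orientation: [-1.377, -0.905, 0.9]
force: [-0.4, 0.1, -0.3]
opening: 0.0486
```

Run:
```python
from h import *
where()
for n in ["scene","wrist","side"]: 
    im=imaging.read_camera(n); cv2.imwrite(f"pics/{n}13.png",im)
    if n=="scene": cv2.imwrite("pics/c13.png",cv2.resize(im[120:260,335:475],None,fx=4.2,fy=4.2))
X=np.array([.394,.919,0]);Y=np.array([-.919,.394,0]);C=np.array([.4693,.316,0])
for px in [(232.1,321.3)]:
    p,d=ray("side",px); k=((C-p)@Y)/(d@Y); P=p+k*d; print(P,"local x",(P-C)@X)
p,d=ray("side",(185,283.2)) # lid corner top right (y=-.13)
k=((C-.13*Y-p)@Y)/(d@Y); P=p+k*d; print(P,(P-C)@X)
```

```text
t 18.75 pos [0.5088 0.289  0.2482] psi 156.5 deg, down 1.0000 q [ 0.43  0.08  1.52 -0.    1.53 -2.3 ] F [-0.4  0.1 -0.3] open 0.0486
[0.49907674 0.38545387 0.28269052] local x 0.07556014382129354
[0.61859477 0.3343459  0.26621253] 0.07568202189088717
```

View pics/c13.png

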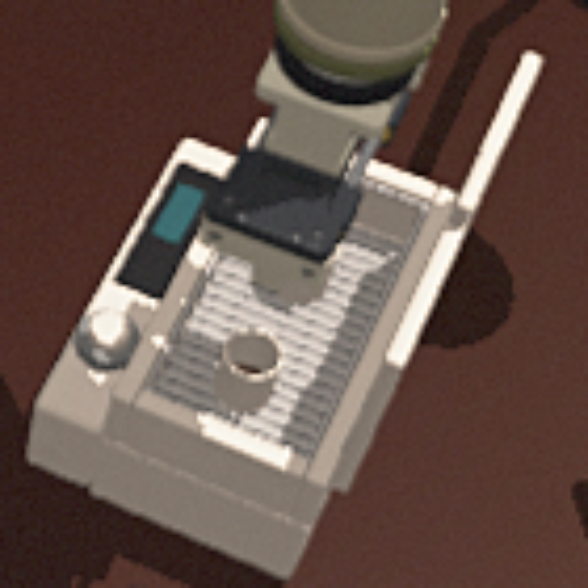

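View pics/side13.png

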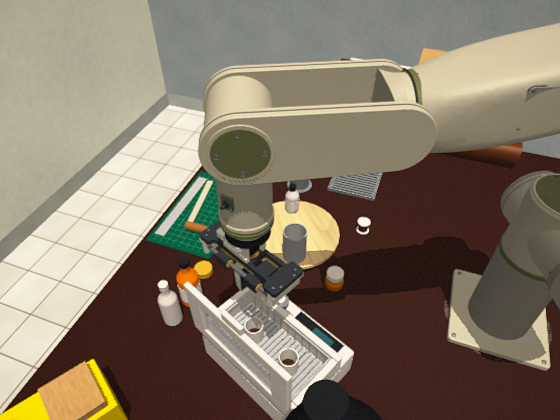

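View pics/wrist13.png

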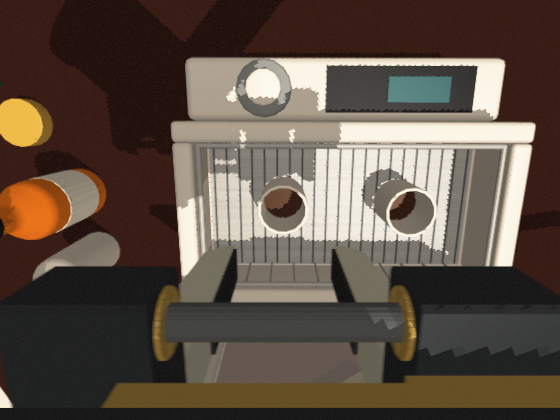

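Run:
```python
from h import *
print("lampbase",atz("scene",(490,105),0.02))
print(tri([ray("scene",(525,58)),ray("side",(325,400))]))
print("wb",tri([ray("scene",(395,276)),ray("side",(162,287))]),"ob",tri([ray("scene",(369,266)),ray("side",(184,264))]))
X=np.array([.394,.919]);Y=np.array([-.919,.394]);C=np.array([.4693,.316])
h=C+.0725*X; print("hinge",h)
a=C+.118*X
togo((.50,.285,.36),156.8)
plan([((*(C-.01*X),.36),np.radians(156.8),-1),((*a,.36),np.radians(156.8),-1)],step=.04)
```

```text
lampbase [0.01390965 0.64621164 0.02      ]
(array([0.31277425, 0.53661711, 0.46734729]), [np.float64(0.0028272937277319947), np.float64(0.0028272937277320975)])
wb (array([0.73174364, 0.27884246, 0.12743701]), [np.float64(0.0010702478074718683), np.float64(0.0010702478074719002)]) ob (array([0.71335134, 0.21288176, 0.13763025]), [np.float64(0.0022993647241879894), np.float64(0.0022993647241879938)])
hinge [0.497865  0.3826275]
t 18.90 pos [0.5077 0.2885 0.2437] psi 156.5 deg, down 1.0000 q [ 0.43  0.09  1.53 -0.    1.53 -2.3 ] F [-0.4  0.5 -0.6] open 0.0374
togo tool mm [  -6.4 -116.3    5.7] rot deg [-0.   -0.27 -0.08]
[-0.0001, -0.0291, 0.0115, 0, -0.1, 0, -1, 0, -0.0291, 0.0115, 0, -0.1, 0, -1, 0, -0.0291, 0.0115, 0, -0.1, 0, -1, 0, -0.0291, 0.0115, 0, -0.1, 0, -1, 0.032, 0, 0, 0, 0, 0, -1]
[0.032, 0, 0, 0, 0, 0, -1, 0.032, 0, 0, 0, 0, 0, -1, 0.032, 0, 0, 0, 0, 0, -1, 0, 0, 0, 0, 0, 0, -1, 0, 0, 0, 0, 0, 0, -1]
```

Run:
```python
from h import *
a=cv2.imread("pics/scene0.png");b=cv2.imread("pics/side13.png")
l=cv2.resize(a[0:130,440:560],None,fx=3.2,fy=3.2); r=cv2.resize(b[290:420,260:420],None,fx=3.2,fy=3.2)
l=np.clip(l.astype(int)*2,0,255).astype(np.uint8); r=np.clip(r.astype(int)*2,0,255).astype(np.uint8)
h=min(l.shape[0],r.shape[0]); cv2.imwrite("pics/lamp.png",np.hstack([l[:h],r[:h]])[:, :800])
```

```text
(no output)
```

View pics/lamp.png

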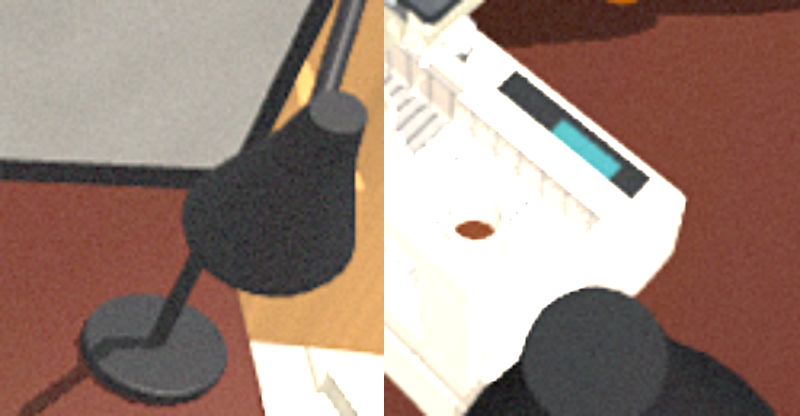

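Run:
```python
from h import *
T,e=tri([ray("scene",(545.6,35)),ray("side",(326.6,403))]); print(T,e)
for z in (.3,.35,.4,.45,.5): print(z,atz("scene",(550,85),z),atz("scene",(498,65),z))
```

```text
[0.30688751 0.56175818 0.52672692] [np.float64(0.0007079820367712914), np.float64(0.0007079820367713013)]
0.3 [0.21512399 0.68613761 0.3       ] [0.14431915 0.55856066 0.3       ]
0.35 [0.2711498  0.65368402 0.35      ] [0.20402446 0.53273685 0.35      ]
0.4 [0.32717561 0.62123042 0.4       ] [0.26372978 0.50691304 0.4       ]
0.45 [0.38320141 0.58877683 0.45      ] [0.32343509 0.48108923 0.45      ]
0.5 [0.43922722 0.55632324 0.5       ] [0.38314041 0.45526542 0.5       ]
```

Emit:
carry_out(motion=[0,-0.03,0.002,0,0,0,-1,0,-0.03,0.002,0,0,0,-1,0,-0.03,0.002,0,0,0,-1,0,-0.025,0.002,0,0,0,-1,0,-0.005,0,0,0,0,-1])

```text
t: 19.4
tool_pos: [0.4964, 0.2901, 0.3517]
orientation: [-1.373, -0.882, 0.922]
force: [-0.1, 0.3, 0.1]
opening: 0.001
```

Emit:
carry_out(motion=[0.03,0,0.002,0,0,0,-1,0.035,0,0.002,0,0,0,-1,0.035,0,0,0,0,0,-1,0.02,0,0,0,0,0,-1,0.004,0,0,0,0,0,-1])

```text
t: 19.9
tool_pos: [0.5424, 0.4069, 0.3349]
orientation: [-1.374, -0.867, 0.932]
force: [-0.1, -0.4, -1.5]
opening: 0.0006
```

```bash
cat >> h.py <<'E'
X3=np.array([.394,.919,0]);Y3=np.array([-.919,.394,0]);C3=np.array([.4693,.316,0])
def loc():
    s,p,r=st(); d=p-C3; print("local x %.4f y %.4f z %.4f"%(d@X3,d@Y3,p[2]))
E
python3 - <<'E'
from h import *
togo((.5434,.4126,.26),156.8);loc()
cv2.imwrite("pics/side14.png",imaging.read_camera("side"))
E
```

```text
t 19.90 pos [0.5424 0.4069 0.3349] psi 156.3 deg, down 0.9992 q [ 0.57  0.37  1.03  0.    1.78 -2.16] F [-0.1 -0.4 -1.5] open 0.0006
togo tool mm [ 8.  74.7 -0.4] rot deg [-1.37 -0.43 -1.82]
local x 0.1123 y -0.0313 z 0.3349
```

View pics/side14.png

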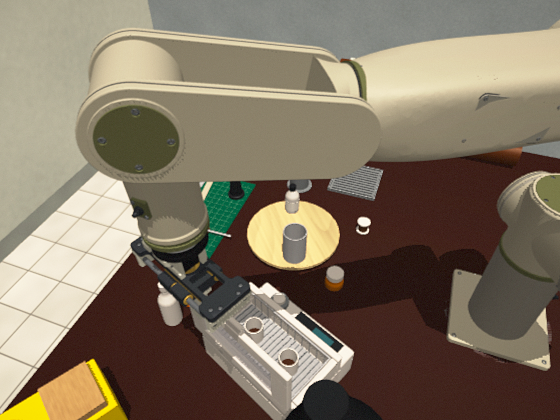

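Emit:
carry_out(motion=[0.003,0,0,-0.5,-0.1,-0.6,-1,0.003,0,0,-0.5,-0.1,-0.6,-1,0.001,0.01,0,-0.2,0,-0.3,-1,0,0.02,0,0,0,0,-1,0,0.0,0,0,0,0,-1])

```text
t: 20.45
tool_pos: [0.5441, 0.4096, 0.3001]
orientation: [-1.378, -0.896, 0.907]
force: [0.1, -0.1, -1.0]
opening: 0.0001
```

Run:
```python
from h import *
togo((.5434,.4126,.26),156.8);loc()
```

```text
t 20.45 pos [0.5441 0.4096 0.3001] psi 156.5 deg, down 1.0000 q [ 0.57  0.35  1.13 -0.    1.68 -2.16] F [ 0.1 -0.1 -1. ] open 0.0001
togo tool mm [ 2.8 40.1  1.8] rot deg [-0.14 -0.34 -0.39]
local x 0.1155 y -0.0319 z 0.3001
```

Emit:
carry_out(motion=[0,0.01,0,0,0,0,-1,0,0.01,0,0,0,0,-1,0,0.01,0,0,0,0,-1,0,0.006,0,0,0,0,-1,0,0.0,0,0,0,0,-1])

```text
t: 20.95
tool_pos: [0.5442, 0.4085, 0.2632]
orientation: [-1.378, -0.897, 0.904]
force: [0.1, -0.0, 0.9]
opening: 0.0005
```

Run:
```python
from h import *
loc();where()
# target tip path
for th in range(90,-1,-10):
    t=np.radians(th); u=np.array([-np.cos(t),np.sin(t)]);n=np.array([np.sin(t),np.cos(t)])
    P=np.array([.0725,.13])+.115*u+.012*n
    # vertical finger, half width .008: tip centre such that nearest corner touches
    off=.008*np.sin(t)
    print(th,"tip contact",P.round(4),"TCP local x %.4f z %.4f"%(P[0]+(.008 if th>5 else 0),P[1]+.019))
```

```text
local x 0.1145 y -0.0324 z 0.2632
t 20.95 pos [0.5442 0.4085 0.2632] psi 156.4 deg, down 1.0000 q [ 0.57  0.35  1.19 -0.    1.61 -2.16] F [ 0.1 -0.   0.9] open 0.0005
90 tip contact [0.0845 0.245 ] TCP local x 0.0925 z 0.2640
80 tip contact [0.0643 0.2453] TCP local x 0.0723 z 0.2643
70 tip contact [0.0444 0.2422] TCP local x 0.0524 z 0.2612
60 tip contact [0.0254 0.2356] TCP local x 0.0334 z 0.2546
50 tip contact [0.0078 0.2258] TCP local x 0.0158 z 0.2448
40 tip contact [-0.0079  0.2131] TCP local x 0.0001 z 0.2321
30 tip contact [-0.0211  0.1979] TCP local x -0.0131 z 0.2169
20 tip contact [-0.0315  0.1806] TCP local x -0.0235 z 0.1996
10 tip contact [-0.0387  0.1618] TCP local x -0.0307 z 0.1808
0 tip contact [-0.0425  0.142 ] TCP local x -0.0425 z 0.1610
```

Emit:
carry_out(motion=[-0.012,0,0,0,0,0,-1,-0.012,0,0,0,0,0,-1,-0.012,0,0,0,0,0,-1,-0.012,0,0,0,0,0,-1,-0.01,0.001,0,0,0,0,-1])

```text
t: 21.45
tool_pos: [0.5213, 0.3568, 0.2635]
orientation: [-1.375, -0.903, 0.902]
force: [1.6, 2.0, -1.4]
opening: 0.0006
```

Run:
```python
from h import *
loc();togo((.5434,.4126,.26),156.8)
cv2.imwrite("pics/side15.png",imaging.read_camera("side")[200:,120:400])
```

```text
local x 0.0579 y -0.0317 z 0.2635
t 21.45 pos [0.5213 0.3568 0.2635] psi 156.5 deg, down 1.0000 q [ 0.52  0.21  1.36  0.    1.58 -2.21] F [ 1.6  2.  -1.4] open 0.0006
togo tool mm [60.   3.5  1.9] rot deg [ 0.02 -0.27  0.04]
```

View pics/side15.png

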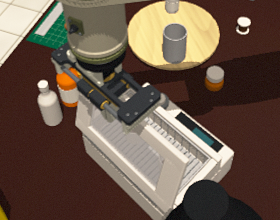

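Emit:
carry_out(motion=[-0.012,0.004,0,0,0,0,-1,-0.012,0.006,0,0,0,0,-1,-0.01,0.007,0,0,0,0,-1,-0.01,0.008,0,0,0,0,-1,-0.008,0.008,0,0,0,0,-1])

```text
t: 22.0
tool_pos: [0.502, 0.3089, 0.2352]
orientation: [-1.376, -0.911, 0.895]
force: [0.4, 0.6, 1.9]
opening: 0.0006
```

Run:
```python
from h import *
loc();where()
```

```text
local x 0.0063 y -0.0328 z 0.2352
t 22.00 pos [0.502  0.3089 0.2352] psi 156.6 deg, down 0.9999 q [ 0.46  0.09  1.53  0.    1.51 -2.27] F [0.4 0.6 1.9] open 0.0006
```

Emit:
carry_out(motion=[-0.008,0.01,0,0,0,0,-1,-0.007,0.011,0,0,0,0,-1,-0.006,0.012,0,0,0,0,-1,-0.005,0.012,0,0,0,0,-1,-0.004,0.012,0,0,0,0,-1])

```text
t: 22.5
tool_pos: [0.491, 0.28, 0.1772]
orientation: [-1.377, -0.914, 0.892]
force: [0.2, 0.2, 2.3]
opening: 0.0003
```

Run:
```python
from h import *
loc();where()
```

```text
local x -0.0245 y -0.0341 z 0.1772
t 22.50 pos [0.491  0.28   0.1772] psi 156.5 deg, down 0.9999 q [ 0.43  0.06  1.67  0.    1.39 -2.3 ] F [0.2 0.2 2.3] open 0.0003
```

Emit:
carry_out(motion=[-0.004,0.005,0,0,0,0,-1,-0.003,0.005,0,0,0,0,-1,-0.003,0.005,0,0,0,0,-1,-0.002,0.004,0,0,0,0,-1,0,0.003,0,0,0,0,-1])

```text
t: 23.0
tool_pos: [0.4869, 0.2716, 0.1611]
orientation: [-1.373, -0.92, 0.886]
force: [-13.3, -10.5, 21.1]
opening: 0.0007
```

Run:
```python
from h import *
loc();where()
```

```text
local x -0.0338 y -0.0337 z 0.1611
t 23.00 pos [0.4869 0.2716 0.1611] psi 156.6 deg, down 0.9998 q [ 0.41  0.05  1.72  0.01  1.36 -2.32] F [-13.3 -10.5  21.1] open 0.0007
```

Emit:
carry_out(motion=[0,-0.01,0,0,0,0,-1,0,-0.02,0,0,0,0,-1,0,-0.015,0,0,0,0,-1,-0.02,-0.01,-0.004,0,0,0,-1,-0.015,0.0,-0.004,0,0,0,-1])

```text
t: 23.5
tool_pos: [0.4796, 0.236, 0.2193]
orientation: [-1.373, -0.923, 0.887]
force: [0.3, -0.2, -0.3]
opening: 0.0004
```

Run:
```python
from h import *
imaging.read_camera("side");imaging.read_camera("side")
c=cam("wrist");im=imaging.read_camera("wrist");cv2.imwrite("pics/w16.png",im);loc();where()
np.savez("wc.npz",K=c[0],p=c[1],R=c[2])
print(proj("wrist",(.482,.199,.101),c))
im=imaging.read_camera("side");cv2.imwrite("pics/side16.png",cv2.resize(im[220:,130:400],None,fx=2.8,fy=2.8))
im=imaging.read_camera("scene");cv2.imwrite("pics/scene16.png",im)
```

```text
local x -0.0701 y -0.0405 z 0.2170
t 23.65 pos [0.4789 0.2356 0.217 ] psi 156.6 deg, down 0.9998 q [ 0.36 -0.06  1.72  0.01  1.46 -2.38] F [ 0.2 -0.1 -0.4] open 0.0009
[261.37172736 168.7635029 ]
```

View pics/w16.png

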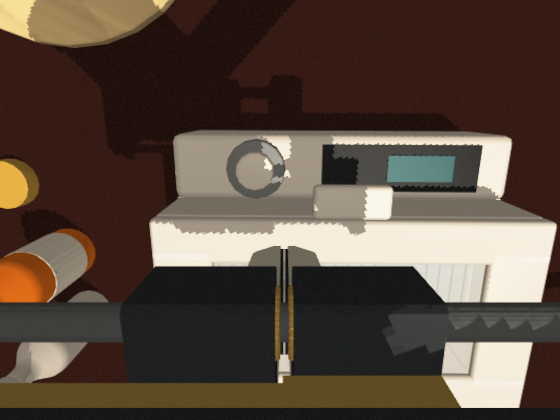

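View pics/side16.png

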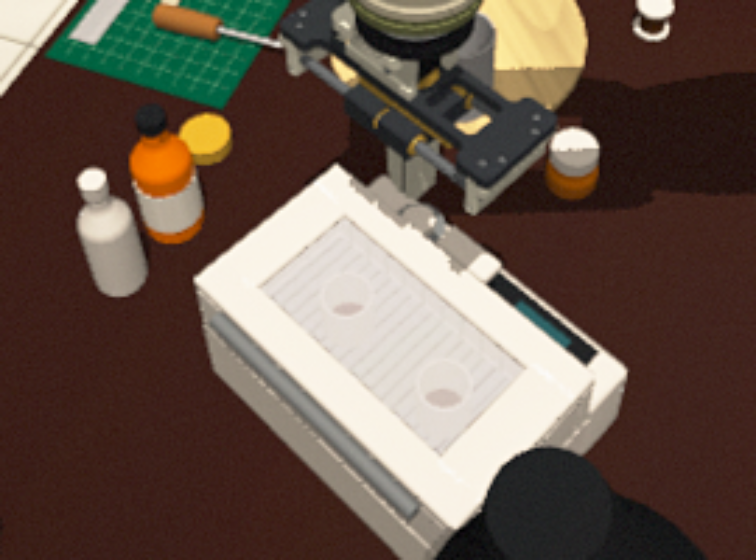

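Run:
```python
from h import *
w=np.load("wc.npz");c=(w["K"],w["p"],w["R"])
P=atz("wrist",(255,168.5),.101,c);print(P, (P-C3)@X3,(P-C3)@Y3)
P[2]=.150;togo(P,156.8)
```

```text
[0.48615701 0.19700225 0.101     ] -0.10271726890284019 -0.062376705499883556
t 23.75 pos [0.4786 0.2363 0.2165] psi 156.7 deg, down 0.9998 q [ 0.36 -0.06  1.72  0.01  1.46 -2.38] F [ 1.  -0.  -0.2] open 0.0005
togo tool mm [-34.2  66.1 -22. ] rot deg [ 0.43 -0.12  0.97]
```

Emit:
carry_out(motion=[-0.009,0,-0.006,0.1,0,0.3,-1,-0.009,0,-0.006,0.1,0,0.3,-1,-0.009,0.01,-0.005,0.1,0,0.2,-1,-0.004,0.01,-0.003,0,0,0,-1,0,0.01,0,0,0,0,-1])

```text
t: 24.25
tool_pos: [0.4854, 0.1975, 0.1832]
orientation: [-1.375, -0.906, 0.904]
force: [-0.7, 0.8, -0.2]
opening: 0.0005
```

Run:
```python
from h import *
loc();togo((.485,.198,.12),156.8)
```

```text
local x -0.1026 y -0.0615 z 0.1832
t 24.25 pos [0.4854 0.1975 0.1832] psi 156.7 deg, down 1.0000 q [ 0.29 -0.04  1.77  0.    1.42 -2.45] F [-0.7  0.8 -0.2] open 0.0005
togo tool mm [ 0.2 63.2  0.7] rot deg [ 0.06 -0.06  0.06]
```

Well centred. Lower to just above the button, then press.

Emit:
carry_out(motion=[0,0.015,0,0,0,0,-1,0,0.015,0,0,0,0,-1,0,0.012,0,0,0,0,-1,0,0.01,0,0,0,0,-1,0,0.004,0,0,0,0,-1])

```text
t: 24.75
tool_pos: [0.4837, 0.1966, 0.1197]
orientation: [-1.373, -0.902, 0.906]
force: [-1.5, -0.7, 4.3]
opening: 0.0006
```

Run:
```python
from h import *
loc();togo((.485,.198,.114),156.8)
```

```text
local x -0.1041 y -0.0603 z 0.1197
t 24.75 pos [0.4837 0.1966 0.1197] psi 156.6 deg, down 1.0000 q [ 0.29  0.01  1.83  0.    1.3  -2.45] F [-1.5 -0.7  4.3] open 0.0006
togo tool mm [ 1.8  5.7 -0.6] rot deg [-0.15 -0.15 -0.07]
```

Emit:
carry_out(motion=[0,0.005,0,0,0,0,-1,0,0.005,0,0,0,0,-1,0,0.005,0,0,0,0,-1,0,0.005,0,0,0,0,-1,0,0.004,0,0,0,0,-1])

```text
t: 25.25
tool_pos: [0.484, 0.1967, 0.1179]
orientation: [-1.374, -0.902, 0.909]
force: [-17.2, -5.2, 28.3]
opening: 0.0004
```

Run:
```python
from h import *
loc();where()
```

```text
local x -0.1038 y -0.0605 z 0.1179
t 25.25 pos [0.484  0.1967 0.1179] psi 156.8 deg, down 1.0000 q [ 0.29  0.02  1.83 -0.    1.3  -2.45] F [-17.2  -5.2  28.3] open 0.0004
```

Run:
```python
from h import *
im=imaging.read_camera("wrist");cv2.imwrite("pics/w17.png",im);where()
im=imaging.read_camera("side");cv2.imwrite("pics/side17.png",cv2.resize(im[220:,190:400],None,fx=3,fy=3))
im=imaging.read_camera("scene");cv2.imwrite("pics/scene17.png",cv2.resize(im[130:260,320:460],None,fx=4,fy=4))
```

```text
t 25.30 pos [0.484  0.1968 0.1178] psi 156.8 deg, down 1.0000 q [ 0.29  0.02  1.83 -0.    1.3  -2.45] F [-19.5  -7.2  35.4] open 0.0003
```

View pics/w17.png

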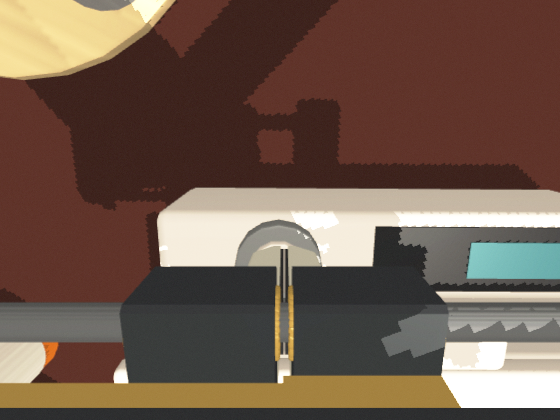

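View pics/side17.png

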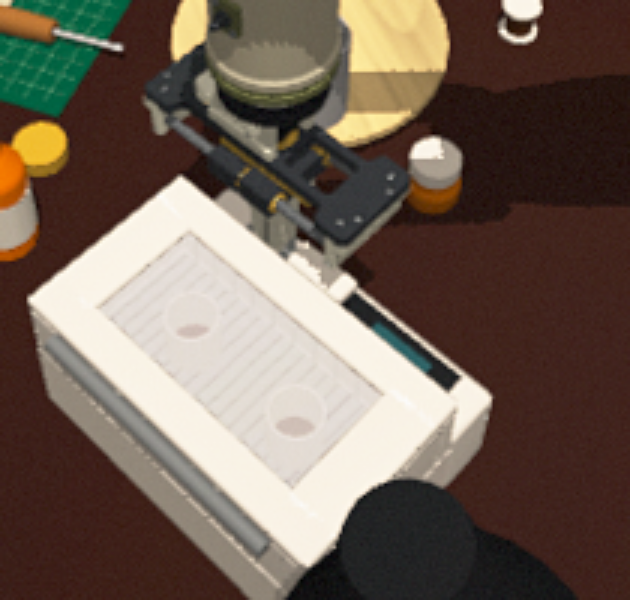

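View pics/scene17.png

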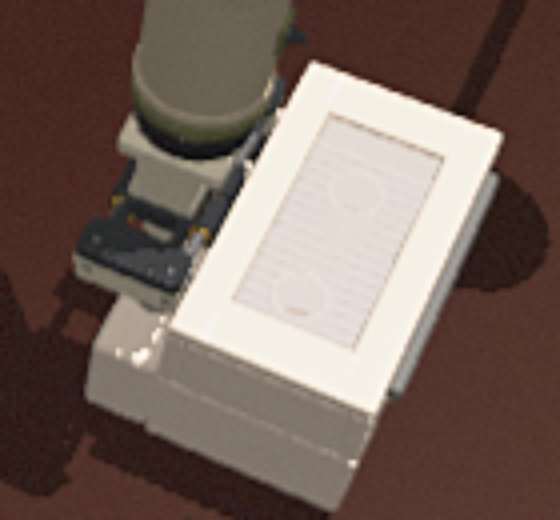

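Emit:
carry_out(motion=[0,-0.01,0,0,0,0,-1,0,-0.015,-0.006,0,0,0,-1,0,-0.01,-0.009,0,0,0,0,0,0,-0.01,0,0,0,0,0,0,-0.005,0,0,0,0])

```text
t: 25.9
tool_pos: [0.5145, 0.1854, 0.1575]
orientation: [-1.376, -0.908, 0.906]
force: [-0.2, -0.0, 0.4]
opening: 0.0197
```

Run:
```python
from h import *
loc();togo(C3-.103*X3-.094*Y3+np.array([0,0,.13]),156.8)
c=cam("wrist");im=imaging.read_camera("wrist");cv2.imwrite("pics/w18.png",im)
print(proj("wrist",C3-.103*X3-.062*Y3+np.array([0,0,.101]),c))
im=imaging.read_camera("scene");cv2.imwrite("pics/scene18.png",cv2.resize(im[130:260,320:460],None,fx=4,fy=4))
```

```text
local x -0.1022 y -0.0930 z 0.1575
t 25.90 pos [0.5145 0.1854 0.1575] psi 156.8 deg, down 1.0000 q [ 0.25  0.04  1.73 -0.    1.37 -2.48] F [-0.2 -0.   0.4] open 0.0197
togo tool mm [-0.8 27.5 -0.9] rot deg [0.13 0.04 0.01]
[336.26743354 238.27542526]
```

View pics/w18.png

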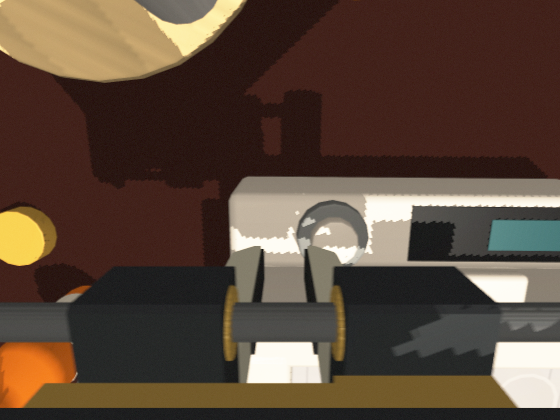

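View pics/scene18.png

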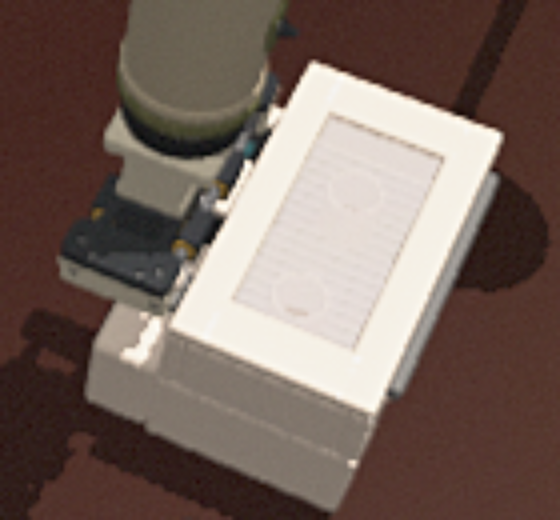

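Emit:
carry_out(motion=[0,0.008,0,0,0,0,0,0,0.012,0,0,0,0,0,0,0.01,0,0,0,0,0,0,0.006,0,0,0,0,0,0,0.002,0,0,0,0,0])

```text
t: 26.5
tool_pos: [0.5139, 0.1852, 0.1175]
orientation: [-1.375, -0.906, 0.907]
force: [-14.3, -5.6, 40.7]
opening: 0.0466
```

Run:
```python
from h import *
loc();where()
```

```text
local x -0.1026 y -0.0925 z 0.1175
t 26.50 pos [0.5139 0.1852 0.1175] psi 156.8 deg, down 1.0000 q [ 0.25  0.08  1.77 -0.    1.29 -2.48] F [-14.3  -5.6  40.7] open 0.0466
```

Emit:
carry_out(motion=[0,-0.001,0,0,0,0,0,0,0,0,0,0,0,0,0,0,0,0,0,0,0,0,0,0,0,0,0,0,0,0,0,0,0,0,0])

```text
t: 27.0
tool_pos: [0.5137, 0.1852, 0.1192]
orientation: [-1.376, -0.907, 0.907]
force: [-0.1, -0.8, 4.5]
opening: 0.0466
```

Emit:
carry_out(motion=[0,-0.001,0,0,0,0,0,0,0,0,0,0,0,0,0,0,0,0,0,0,0,0,0,0,0,0,0,0,0,0,0,0,0,0,0])

```text
t: 27.5
tool_pos: [0.5136, 0.1852, 0.1198]
orientation: [-1.376, -0.907, 0.907]
force: [0.5, -0.6, 4.5]
opening: 0.0468
```

Emit:
carry_out(motion=[0,-0.002,0,0,0,0,0,0,0,0,0,0,0,0,0,0,0,0,0,0,0,0,0,0,0,0,0,0,0,0,0,0,0,0,0])

```text
t: 28.0
tool_pos: [0.5137, 0.1852, 0.1217]
orientation: [-1.376, -0.907, 0.907]
force: [0.4, -0.4, 4.0]
opening: 0.0465
```

Emit:
carry_out(motion=[0,-0.002,0,0,0,0,0,0,0,0,0,0,0,0,0,0,0,0,0,0,0,0,0,0,0,0,0,0,0,0,0,0,0,0,0])

```text
t: 28.5
tool_pos: [0.5135, 0.1852, 0.1234]
orientation: [-1.376, -0.906, 0.908]
force: [1.7, 0.2, 1.5]
opening: 0.0464
```

Emit:
carry_out(motion=[0,-0.002,0,0,0,0,0,0,0,0,0,0,0,0,0,0,0,0,0,0,0,0,0,0,0,0,0,0,0,0,0,0,0,0,0])

```text
t: 29.0
tool_pos: [0.5121, 0.1852, 0.1243]
orientation: [-1.374, -0.904, 0.91]
force: [0.1, 0.1, 1.5]
opening: 0.0468
```

Run:
```python
from h import *
plan([((.513,.185,.22),None,.8),((.517,.012,.22),np.radians(95),.9)],step=.04)
c=cam("scene");im=imaging.read_camera("scene");cv2.imwrite("pics/scene19.png",cv2.resize(im[150:290,130:330],None,fx=4,fy=4))
print(tri([ray("scene",(307,181)),ray("side",(335,270))]))
```

```text
[-0.0001, -0.0319, -0.0002, 0, 0, 0, 0.8, -0.0001, -0.0319, -0.0002, 0, 0, 0, 0.8, -0.0001, -0.0319, -0.0002, 0, 0, 0, 0.8, -0.0197, 0.0001, -0.009, 0, 7.7, 0, 0.9, -0.0183, 0, -0.0115, 0, 7.7, 0, 0.9]
[-0.0166, 0, -0.0139, 0, 7.7, 0, 0.9, -0.0146, 0, -0.016, 0, 7.7, 0, 0.9, -0.0123, 0, -0.0178, 0, 7.7, 0, 0.9, -0.0098, 0, -0.0193, 0, 7.7, 0, 0.9, -0.0071, 0, -0.0204, 0, 7.7, 0, 0.9]
[-0.0043, 0, -0.0212, 0, 7.7, 0, 0.9, 0, 0, 0, 0, 0, 0, 0.9, 0, 0, 0, 0, 0, 0, 0.9, 0, 0, 0, 0, 0, 0, 0.9, 0, 0, 0, 0, 0, 0, 0.9]
(array([0.39712766, 0.04287527, 0.05013878]), [np.float64(0.003987531820045913), np.float64(0.003987531820045855)])
```

View pics/scene19.png

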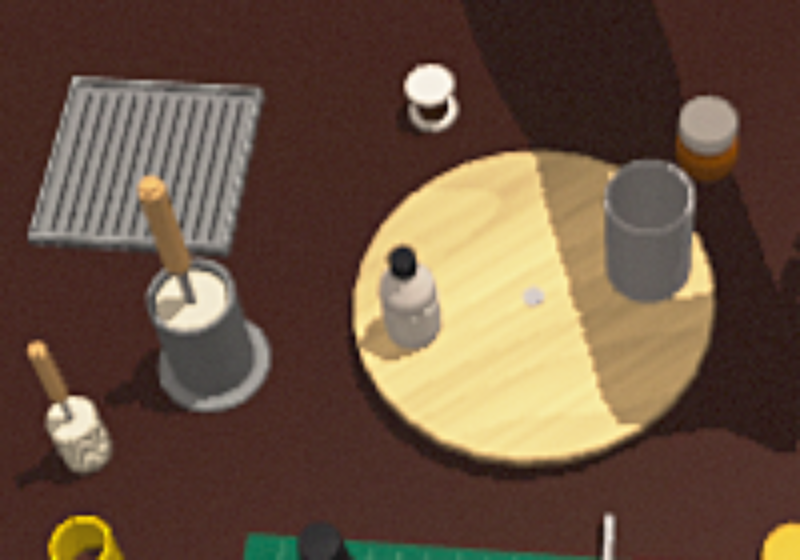

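Emit:
carry_out(motion=[0,-0.032,0,0,0,0,0.8,0,-0.032,0,0,0,0,0.8,0,-0.03,0,0,0,0,0.8,-0.02,0,-0.009,0,7.7,0,0.9,-0.018,0,-0.011,0,7.7,0,0.9])

```text
t: 29.55
tool_pos: [0.5113, 0.1432, 0.2202]
orientation: [-1.455, -0.693, 0.705]
force: [0.2, -0.3, -0.6]
opening: 0.0819
```

Emit:
carry_out(motion=[-0.017,0,-0.014,0,7.7,0,0.9,-0.015,0,-0.016,0,7.7,0,0.9,-0.012,0,-0.018,0,7.7,0,0.9,-0.01,0,-0.019,0,7.7,0,0.9,-0.007,0,-0.018,0,6,0,0.9])

```text
t: 30.05
tool_pos: [0.5114, 0.0332, 0.2216]
orientation: [-1.566, -0.174, 0.182]
force: [-0.3, 0.7, -0.4]
opening: 0.0882
```

Emit:
carry_out(motion=[-0.002,0,-0.008,0,2,0,0.9,0,0,0,0,0,0,0.9,0,0,0,0,0,0,0.9,0,0,0,0,0,0,0.9,0,0,0,0,0,0,0.9])

```text
t: 30.55
tool_pos: [0.5111, 0.0246, 0.2213]
orientation: [-1.567, -0.147, 0.156]
force: [0.3, -0.4, 0.8]
opening: 0.0882
```

Run:
```python
from h import *
c=cam("wrist");im=imaging.read_camera("wrist");cv2.imwrite("pics/w20.png",im)
togo((.517,.009,.15),95); print(proj("wrist",(.517,.009,.12),c))
np.savez("wc.npz",K=c[0],p=c[1],R=c[2])
```

```text
t 30.60 pos [0.511  0.0246 0.2213] psi 101.1 deg, down 1.0000 q [-0.05 -0.1   1.75 -0.    1.5  -1.81] F [-0.3 -0.7 -0.2] open 0.0887
togo tool mm [  3.3  71.3 -16.4] rot deg [ 0.07  6.06 -0.34]
[261.19669282 224.14405523]
```

View pics/w20.png

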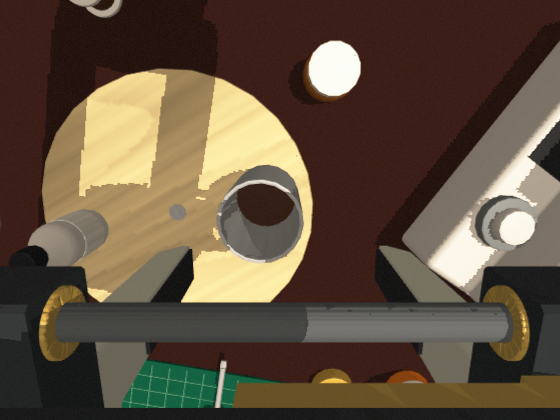

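Emit:
carry_out(motion=[0.001,0,-0.005,0,2,0,0.9,0.001,0,-0.004,0,2,0,0.9,0,0,-0.004,0,1.5,0,0.9,0,0,-0.002,0,0,0,0.9,0,0,0,0,0,0,0.9])

```text
t: 31.1
tool_pos: [0.5157, 0.0098, 0.2212]
orientation: [-1.571, -0.066, 0.076]
force: [0.5, 0.2, 0.1]
opening: 0.0885
```

Run:
```python
from h import *
c=cam("wrist");im=imaging.read_camera("wrist");cv2.imwrite("pics/w21.png",im)
togo((.516,.009,.104),95); print(proj("wrist",(.516,.009,.12),c))
```

```text
t 31.15 pos [0.5157 0.0099 0.2212] psi 95.2 deg, down 1.0000 q [-0.08 -0.08  1.74 -0.    1.5  -1.74] F [-0.2  0.7 -0.1] open 0.0885
togo tool mm [  0.9 117.2  -0.7] rot deg [ 0.09  0.19 -0.34]
[283.41320132 220.46422683]
```

View pics/w21.png

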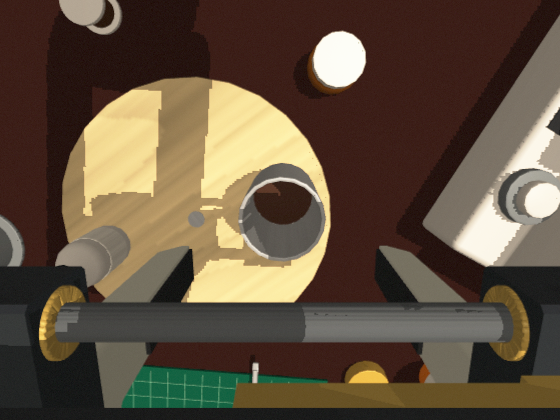

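Centred. Descend.

Emit:
carry_out(motion=[0,0.02,0,0,0,0,0.9,0,0.025,0,0,0,0,0.9,0,0.025,0,0,0,0,0.9,0,0.02,0,0,0,0,0.9,0,0.003,0,0,0,0,0.9])

```text
t: 31.65
tool_pos: [0.5168, 0.0095, 0.1275]
orientation: [-1.572, -0.071, 0.073]
force: [0.6, 0.0, -0.4]
opening: 0.0882
```

Run:
```python
from h import *
togo((.516,.009,.102),95)
```

```text
t 31.65 pos [0.5168 0.0095 0.1275] psi 95.2 deg, down 1.0000 q [-0.08 -0.01  1.84 -0.    1.31 -1.74] F [ 0.6  0.  -0.4] open 0.0882
togo tool mm [-0.8 25.5 -0.4] rot deg [ 0.11  0.23 -0.07]
```

Emit:
carry_out(motion=[0,0.01,0,0,0,0,0.9,0,0.01,0,0,0,0,0.9,0,0.005,0,0,0,0,0.9,0,0,0,0,0,0,0.9,0,0,0,0,0,0,0], squeeze=25)

```text
t: 32.15
tool_pos: [0.5181, 0.0095, 0.103]
orientation: [-1.572, -0.073, 0.071]
force: [0.2, 0.6, 0.2]
opening: 0.084
```

Emit:
carry_out(motion=[0,0,0,0,0,0,0,0,0,0,0,0,0,0,0,0,0,0,0,0,0,0,0,0,0,0,0,0,0,0,0,0,0,0,0])

```text
t: 32.65
tool_pos: [0.5192, 0.0092, 0.1045]
orientation: [-1.572, -0.075, 0.069]
force: [-0.4, -0.5, -0.8]
opening: 0.0627
```

Run:
```python
from h import *
togo((.516,.009,.102),95)
```

```text
t 32.65 pos [0.5192 0.0092 0.1045] psi 95.2 deg, down 1.0000 q [-0.08  0.02  1.86 -0.    1.26 -1.74] F [-0.4 -0.5 -0.8] open 0.0627
togo tool mm [-3.2  2.5  0.1] rot deg [0.17 0.24 0.22]
```

Emit:
carry_out(motion=[0,-0.01,0,0,0,0,0,0,-0.03,0,0,0,0,0,0,-0.035,0,0,0,0,0,0,-0.03,0,0,0,0,0,0,-0.005,0,0,0,0,0])

```text
t: 33.15
tool_pos: [0.5161, 0.0099, 0.2172]
orientation: [-1.571, -0.07, 0.074]
force: [0.5, 0.1, -2.1]
opening: 0.0623
```

Run:
```python
from h import *
where()
plan([((.4375,-.379,.22),np.radians(90),0)],step=.035)
cv2.imwrite("pics/w22.png",imaging.read_camera("wrist"))
```

```text
t 33.15 pos [0.5161 0.0099 0.2172] psi 95.2 deg, down 1.0000 q [-0.08 -0.08  1.74 -0.    1.48 -1.74] F [ 0.5  0.1 -2.1] open 0.0623
[-0.0095, -0.0002, -0.0317, 0, 0.4, 0, 0, -0.0092, -0.0002, -0.0317, 0, 0.4, 0, 0, -0.009, -0.0002, -0.0318, 0, 0.4, 0, 0, -0.0088, -0.0002, -0.0319, 0, 0.4, 0, 0, -0.0085, -0.0002, -0.0319, 0, 0.4, 0, 0]
[-0.0083, -0.0002, -0.032, 0, 0.4, 0, 0, -0.008, -0.0002, -0.0321, 0, 0.4, 0, 0, -0.0078, -0.0002, -0.0321, 0, 0.4, 0, 0, -0.0075, -0.0002, -0.0322, 0, 0.4, 0, 0, -0.0073, -0.0002, -0.0323, 0, 0.4, 0, 0]
[-0.007, -0.0002, -0.0323, 0, 0.4, 0, 0, -0.0068, -0.0002, -0.0324, 0, 0.4, 0, 0, 0, 0, 0, 0, 0, 0, 0, 0, 0, 0, 0, 0, 0, 0, 0, 0, 0, 0, 0, 0, 0]
```

View pics/w22.png

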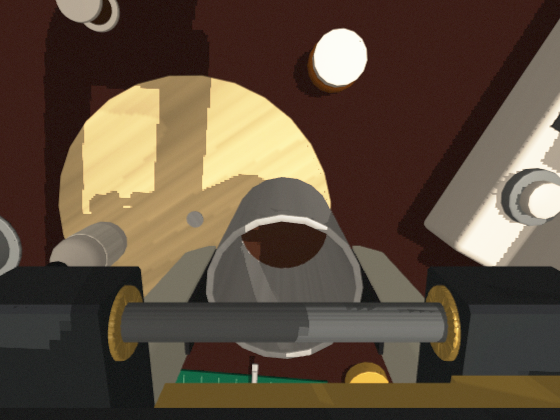

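Emit:
carry_out(motion=[-0.009,0,-0.025,0,0.4,0,0,-0.009,0,-0.03,0,0.4,0,0,-0.009,0,-0.032,0,0.4,0,0,-0.009,0,-0.032,0,0.4,0,0,-0.008,0,-0.032,0,0.4,0,0])

```text
t: 33.7
tool_pos: [0.4802, -0.1437, 0.2084]
orientation: [-1.567, -0.041, 0.058]
force: [0.1, 0.3, -2.6]
opening: 0.0629
```

Emit:
carry_out(motion=[-0.008,0,-0.032,0,0.4,0,0,-0.008,0,-0.032,0,0.4,0,0,-0.008,0,-0.032,0,0.4,0,0,-0.007,0,-0.032,0,0.4,0,0,-0.007,0,-0.032,0,0.4,0,0])

```text
t: 34.2
tool_pos: [0.4437, -0.3091, 0.1968]
orientation: [-1.56, -0.004, 0.039]
force: [0.1, 0.1, -2.7]
opening: 0.0625
```

Emit:
carry_out(motion=[-0.006,0,-0.025,0,0.4,0,0,-0.003,0,-0.01,0,0,0,0,0,0,-0.003,0,0,0,0,0,0,0,0,0,0,0,0,0,0,0,0,0,0])

```text
t: 34.7
tool_pos: [0.4313, -0.3484, 0.188]
orientation: [-1.552, 0.012, 0.036]
force: [0.6, 1.0, -3.1]
opening: 0.0627
```

Run:
```python
from h import *
c=cam("wrist");cv2.imwrite("pics/w23.png",imaging.read_camera("wrist"))
togo((.4375,-.379,.12),90)
for a in [(.3625,-.454),(.3625,-.304),(.5125,-.304),(.5125,-.454)]: print(proj("wrist",(*a,.011),c).round())
```

```text
t 34.75 pos [ 0.4313 -0.3483  0.188 ] psi 90.9 deg, down 0.9994 q [-0.77  0.07  1.64 -0.01  1.46 -2.35] F [ 0.5 -0.4 -3.2] open 0.0624
togo tool mm [  7.7  67.2 -32.1] rot deg [-1.08  0.91 -1.75]
[160. 124.]
[333. 126.]
[326. 287.]
[169. 286.]
```

View pics/w23.png

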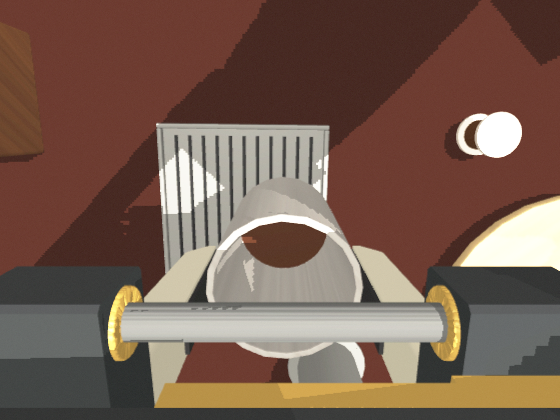

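Emit:
carry_out(motion=[0.002,0,-0.009,-0.3,0.2,-0.5,0,0.002,0,-0.009,-0.3,0.2,-0.5,0,0.002,0,-0.007,-0.3,0.2,-0.4,0,0,0,-0.004,0,0,0,0,0,0,0,0,0,0,0])

```text
t: 35.25
tool_pos: [0.4399, -0.378, 0.1884]
orientation: [-1.57, -0.004, 0.008]
force: [0.4, -1.0, -2.6]
opening: 0.0625
```

Run:
```python
from h import *
togo((.4375,-.380,.0825),90)
```

```text
t 35.25 pos [ 0.4399 -0.378   0.1884] psi 90.5 deg, down 1.0000 q [-0.8   0.11  1.6  -0.    1.43 -2.38] F [ 0.4 -1.  -2.6] open 0.0625
togo tool mm [ -2.1 105.9  -2. ] rot deg [-0.03  0.46 -0.14]
```

Emit:
carry_out(motion=[0,0.015,0,0,0.2,0,0,0,0.022,0,0,0.1,0,0,0,0.022,0,0,0,0,0,0,0.015,0,0,0,0,0,0,0.004,0,0,0,0,0])

```text
t: 35.75
tool_pos: [0.4396, -0.3779, 0.1054]
orientation: [-1.571, 0.0, 0.003]
force: [0.5, -0.3, -3.0]
opening: 0.0626
```

Run:
```python
from h import *
togo((.4375,-.380,.0805),90)
```

```text
t 35.75 pos [ 0.4396 -0.3779  0.1054] psi 90.1 deg, down 1.0000 q [-0.8   0.18  1.68 -0.    1.28 -2.37] F [ 0.5 -0.3 -3. ] open 0.0626
togo tool mm [-2.  24.9 -2.1] rot deg [-0.01  0.08 -0.1 ]
```

Emit:
carry_out(motion=[0,0.007,0,0,0,0,0,0,0.007,0,0,0,0,0,0,0.006,0,0,0,0,0,0,0.004,0,0,0,0,0,0,0.001,0,0,0,0,0])

```text
t: 36.25
tool_pos: [0.4402, -0.3785, 0.0804]
orientation: [-1.572, -0.001, 0.002]
force: [-5.4, 3.8, 10.1]
opening: 0.0627
```

Emit:
carry_out(motion=[0,0.002,0,0,0,0,0,0,0,0,0,0,0,0,0,0,0,0,0,0,0,0,0,0,0,0,0,0,0,0,0,0,0,0,0])

```text
t: 36.75
tool_pos: [0.4415, -0.3797, 0.0821]
orientation: [-1.574, -0.003, -0.0]
force: [-0.2, -0.7, -2.3]
opening: 0.0629
```

Run:
```python
from h import *
togo((.4375,-.380,.0805),90)
```

```text
t 36.75 pos [ 0.4415 -0.3797  0.0821] psi 90.1 deg, down 1.0000 q [-0.8   0.21  1.7  -0.    1.23 -2.37] F [-0.2 -0.7 -2.3] open 0.0629
togo tool mm [-4.   1.6 -0.2] rot deg [0.21 0.09 0.11]
```

Emit:
carry_out(motion=[0,0.002,0,0,0,0,0,0,0.0,0,0,0,0,0.9,0,0,0,0,0,0,0.9,0,0,0,0,0,0,0.9,0,0,0,0,0,0,0.9])

```text
t: 37.25
tool_pos: [0.4421, -0.3805, 0.0808]
orientation: [-1.576, -0.004, -0.001]
force: [-0.2, -0.1, 0.7]
opening: 0.0869
```

Emit:
carry_out(motion=[0,-0.02,0,0,0,0,0.9,0,-0.035,0,0,0,0,0.9,0,-0.04,0,0,0,0,0.9,0,-0.045,0,0,0,0,0.5,0,-0.045,0,0,0,0,0])

```text
t: 37.75
tool_pos: [0.4378, -0.3756, 0.2614]
orientation: [-1.563, 0.006, 0.009]
force: [0.3, 0.2, -0.9]
opening: 0.0766
```

Emit:
carry_out(motion=[0,-0.04,0,0,0,0,0,0,-0.03,0,0,0,0,0,0,-0.01,0,0,0,0,0,0,0,0,0,0,0,0,0,0,0,0,0,0,0])

```text
t: 38.25
tool_pos: [0.4399, -0.3775, 0.3518]
orientation: [-1.571, -0.001, 0.002]
force: [-0.7, -0.3, 0.3]
opening: 0.0471
```

Run:
```python
from h import *
c=cam("wrist");im=imaging.read_camera("wrist");cv2.imwrite("pics/w24.png",im);where()
np.savez("wc.npz",K=c[0],p=c[1],R=c[2])
im=imaging.read_camera("scene");cv2.imwrite("pics/scene24.png",cv2.resize(im[150:290,130:330],None,fx=4,fy=4))
im=imaging.read_camera("side");cv2.imwrite("pics/side24.png",cv2.resize(im[90:250,230:430],None,fx=4,fy=4))
print(proj("wrist",(.4375,-.379,.096),c),proj("wrist",(.605,-.296,.22),c))
```

```text
t 38.30 pos [ 0.4397 -0.3773  0.3513] psi 90.1 deg, down 1.0000 q [-0.8   0.06  1.36 -0.    1.72 -2.37] F [0.3 0.6 0.6] open 0.0465
[283.09020166 180.95420263] [374.85821553 388.25384216]
```

View pics/w24.png

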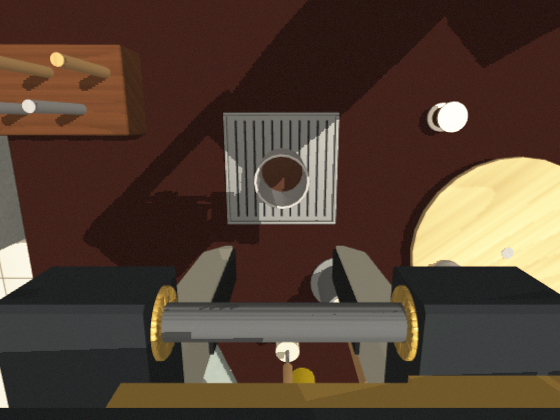

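View pics/scene24.png

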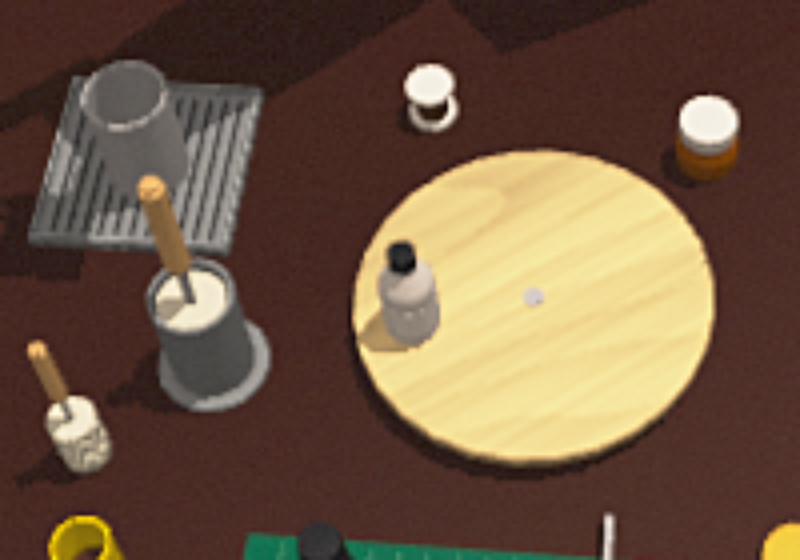

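View pics/side24.png

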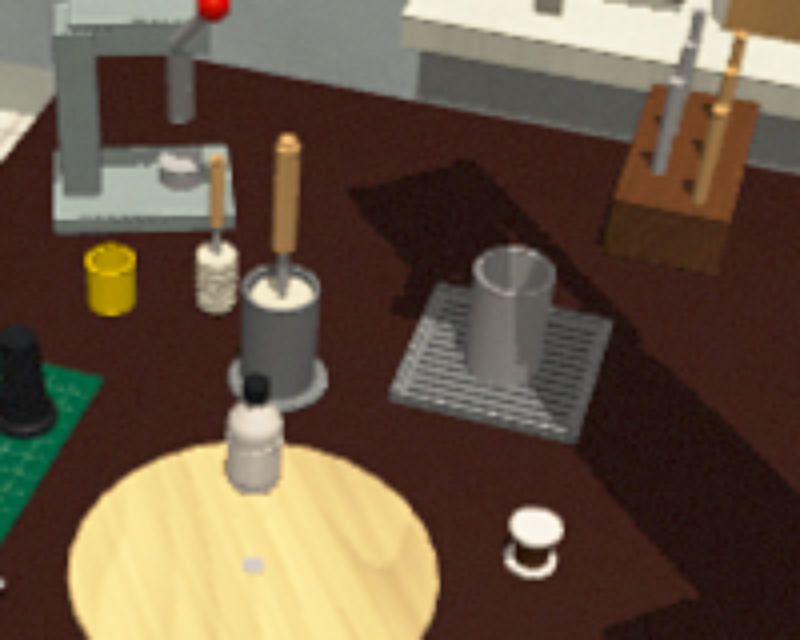

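Run:
```python
from h import *
w=np.load("wc.npz");c=(w["K"],w["p"],w["R"])
print(atz("wrist",(281.5,180.5),.096,c))
plan([((.585,-.297,.32),np.radians(90),0)],step=.035)
```

```text
[ 0.43699251 -0.38077272  0.096     ]
[0.0291, 0.0061, 0.016, 0, 0, 0, 0, 0.0291, 0.0061, 0.016, 0, 0, 0, 0, 0.0291, 0.0061, 0.016, 0, 0, 0, 0, 0.0291, 0.0061, 0.016, 0, 0, 0, 0, 0.0291, 0.0061, 0.016, 0, 0, 0, 0]
```

Emit:
carry_out(motion=[0.028,0.003,0.015,0,0,0,0,0.03,0.003,0.016,0,0,0,0,0.029,0.003,0.016,0,0,0,0,0.025,0.002,0.014,0,0,0,0,0.008,0,0.005,0,0,0,0])

```text
t: 38.9
tool_pos: [0.5596, -0.3088, 0.329]
orientation: [-1.562, 0.014, 0.009]
force: [0.1, -0.4, -0.8]
opening: 0.0462
```

Emit:
carry_out(motion=[0,0,0,0,0,0,0,0,0,0,0,0,0,0,0,0,0,0,0,0,0,0,0,0,0,0,0,0,0,0,0,0,0,0,0])

```text
t: 39.4
tool_pos: [0.5569, -0.3099, 0.3259]
orientation: [-1.56, 0.018, 0.012]
force: [-0.4, 1.6, -0.3]
opening: 0.0464
```

Run:
```python
from h import *
c=cam("wrist");im=imaging.read_camera("wrist");cv2.imwrite("pics/w25.png",im);togo((.604,-.297,.26),90)
np.savez("wc.npz",K=c[0],p=c[1],R=c[2])
print(proj("wrist",(.604,-.297,.227),c),proj("wrist",(.604,-.297,.095),c))
```

```text
t 39.45 pos [ 0.5569 -0.31    0.326 ] psi 89.8 deg, down 0.9998 q [-0.59  0.24  1.21 -0.    1.72 -2.15] F [-0.1 -0.3  0.7] open 0.0467
togo tool mm [48.3 65.2 12.5] rot deg [-0.61 -0.24 -1.1 ]
[300.80810867 285.100363  ] [294.10419343 233.8623884 ]
```

View pics/w25.png

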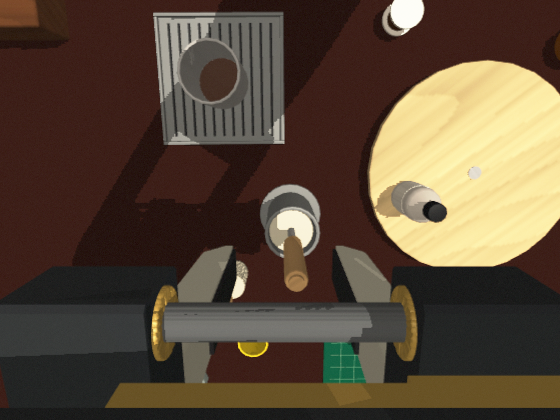

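Emit:
carry_out(motion=[0.011,0,0.003,-0.2,0,-0.3,0,0.011,0,0.003,-0.2,0,-0.3,0,0.011,0.005,0.002,-0.1,0,-0.3,0,0.008,0.01,0.001,0,0,0,0,0.003,0.01,0,0,0,0,0])

```text
t: 39.95
tool_pos: [0.6054, -0.3012, 0.3017]
orientation: [-1.572, 0.002, -0.006]
force: [0.5, -0.8, -0.1]
opening: 0.0465
```

Run:
```python
from h import *
c=cam("wrist");im=imaging.read_camera("wrist");cv2.imwrite("pics/w26.png",im);togo((.602,-.300,.206),90)
print(proj("wrist",(.602,-.300,.227),c))
```

```text
t 40.00 pos [ 0.6049 -0.3008  0.2991] psi 89.7 deg, down 1.0000 q [-0.54  0.32  1.16  0.    1.66 -2.1 ] F [-0.5  0.3 -1.6] open 0.0464
togo tool mm [-2.8 93.1  0.7] rot deg [-0.02 -0.28 -0.01]
[286.33334209 224.93219845]
```

View pics/w26.png

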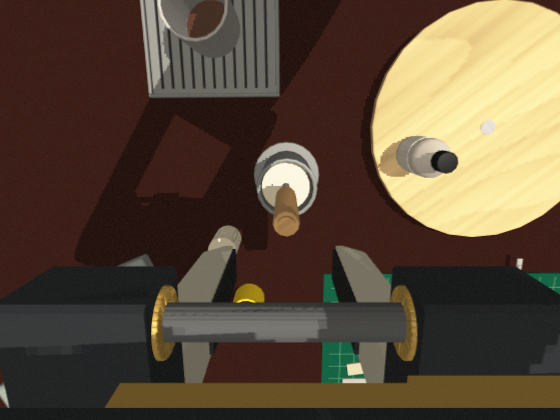

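Emit:
carry_out(motion=[-0.001,0.015,0,0,0,0,0,-0.001,0.02,0,0,0,0,0,-0.001,0.02,0,0,0,0,0,0,0.018,0,0,0,0,0,0,0.008,0,0,0,0,0])

```text
t: 40.5
tool_pos: [0.6012, -0.2999, 0.2114]
orientation: [-1.569, 0.006, 0.0]
force: [0.7, 0.8, 0.3]
opening: 0.0465
```

Run:
```python
from h import *
togo((.602,-.300,.206),90)
c=cam("wrist");im=imaging.read_camera("wrist");cv2.imwrite("pics/w27.png",im)
```

```text
t 40.50 pos [ 0.6012 -0.2999  0.2114] psi 89.8 deg, down 1.0000 q [-0.54  0.34  1.29 -0.    1.51 -2.11] F [0.7 0.8 0.3] open 0.0465
togo tool mm [ 0.9  5.4 -0.1] rot deg [-0.12 -0.22 -0.24]
```

View pics/w27.png

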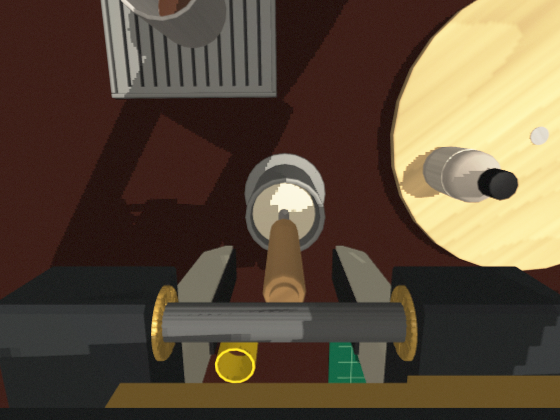

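Emit:
carry_out(motion=[0,0.004,0,0,0,0,0,0,0.001,0,0,0,0,-0.9,0,0,0,0,0,0,-0.9,0,0,0,0,0,0,-0.9,0,0,0,0,0,0,-0.9], squeeze=35)

```text
t: 41.05
tool_pos: [0.6018, -0.3004, 0.2079]
orientation: [-1.57, 0.005, -0.001]
force: [0.4, -0.4, -0.4]
opening: 0.0193
```

Emit:
carry_out(motion=[0,0,0,0,0,0,-0.9,0,-0.01,0,0,0,0,-0.9,0,-0.02,0,0,0,0,-0.9,0,-0.025,0,0,0,0,-0.9,0,-0.025,0,0,0,0,-0.9])

```text
t: 41.55
tool_pos: [0.6002, -0.2994, 0.2878]
orientation: [-1.566, 0.01, 0.004]
force: [0.1, -0.1, -0.7]
opening: 0.0173
```

Emit:
carry_out(motion=[0,-0.025,0,0,0,0,-0.9,0,-0.025,0,0,0,0,-0.9,0,-0.015,0,0,0,0,-0.9,0,-0.005,0,0,0,0,-0.9,0,0,0,0,0,0,-0.9])

```text
t: 42.05
tool_pos: [0.6017, -0.3002, 0.3703]
orientation: [-1.572, 0.003, -0.003]
force: [0.4, 0.4, -0.6]
opening: 0.0178
```

Run:
```python
from h import *
togo((.437,-.380,.345),90)
plan([((.437,-.380,.345),np.radians(90),-.9)],step=.03)
im=imaging.read_camera("scene");a=cv2.resize(im[130:270,100:240],None,fx=2.8,fy=2.8)
im=imaging.read_camera("side");b=cv2.resize(im[80:220,250:390],None,fx=2.8,fy=2.8)
cv2.imwrite("pics/s28.png",np.hstack([a,b]))
```

```text
t 42.05 pos [ 0.6017 -0.3002  0.3703] psi 89.8 deg, down 1.0000 q [-0.54  0.32  1.03 -0.    1.79 -2.11] F [ 0.4  0.4 -0.6] open 0.0178
togo tool mm [-164.4   25.3  -80.4] rot deg [ 0.05 -0.22  0.03]
[-0.0235, 0.0036, -0.0115, 0, 0, 0, -0.9, -0.0235, 0.0036, -0.0115, 0, 0, 0, -0.9, -0.0235, 0.0036, -0.0115, 0, 0, 0, -0.9, -0.0235, 0.0036, -0.0114, 0, 0, 0, -0.9, -0.0235, 0.0036, -0.0114, 0, 0, 0, -0.9]
[-0.0235, 0.0036, -0.0114, 0, 0, 0, -0.9, -0.0235, 0.0036, -0.0114, 0, 0, 0, -0.9, 0, 0, 0, 0, 0, 0, -0.9, 0, 0, 0, 0, 0, 0, -0.9, 0, 0, 0, 0, 0, 0, -0.9]
```

View pics/s28.png

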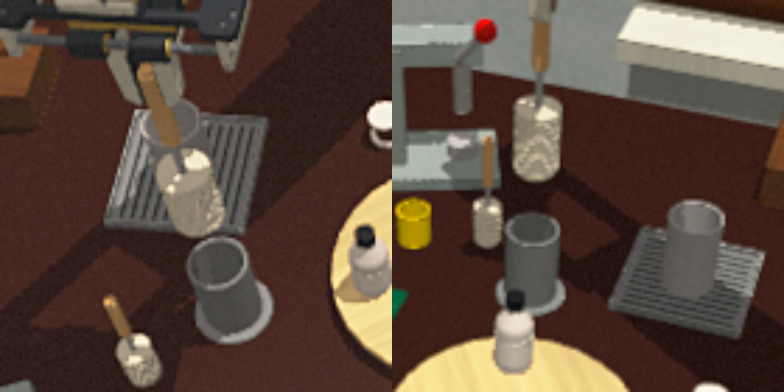

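Emit:
carry_out(motion=[-0.02,0.002,-0.01,0,0,0,-0.9,-0.023,0.002,-0.011,0,0,0,-0.9,-0.023,0.002,-0.011,0,0,0,-0.9,-0.023,0.002,-0.011,0,0,0,-0.9,-0.023,0.002,-0.011,0,0,0,-0.9])

```text
t: 42.65
tool_pos: [0.4863, -0.3515, 0.3491]
orientation: [-1.562, 0.007, 0.01]
force: [-0.0, -0.3, -0.5]
opening: 0.0172
```

Emit:
carry_out(motion=[-0.02,0.002,-0.01,0,0,0,-0.9,-0.012,0,-0.006,0,0,0,-0.9,-0.005,0,-0.002,0,0,0,-0.9,0,0,0,0,0,0,-0.9,0,0,0,0,0,0,-0.9])

```text
t: 43.15
tool_pos: [0.4446, -0.3699, 0.3418]
orientation: [-1.556, 0.015, 0.012]
force: [-0.2, -0.3, -0.7]
opening: 0.0174
```

Run:
```python
from h import *
togo((.437,-.380,.345),90)
```

```text
t 43.15 pos [ 0.4446 -0.3699  0.3418] psi 89.9 deg, down 0.9997 q [-0.78  0.07  1.36 -0.    1.73 -2.35] F [-0.2 -0.3 -0.7] open 0.0174
togo tool mm [ -7.7  -3.2 -10.1] rot deg [-0.83 -0.09 -0.98]
```

Emit:
carry_out(motion=[-0.002,0,-0.003,-0.3,0,-0.3,-0.9,-0.002,0,-0.003,-0.3,0,-0.3,-0.9,-0.002,0,-0.002,-0.2,0,-0.2,-0.9,0,0,-0.001,0,0,0,-0.9,0,0,0,0,0,0,-0.9])

```text
t: 43.65
tool_pos: [0.4404, -0.3784, 0.3418]
orientation: [-1.572, -0.0, 0.002]
force: [-0.1, -0.1, -1.3]
opening: 0.017
```

Run:
```python
from h import *
togo((.437,-.380,.30),90)
im=imaging.read_camera("scene");a=cv2.resize(im[110:250,100:240],None,fx=2.8,fy=2.8)
im=imaging.read_camera("side");b=cv2.resize(im[80:220,290:430],None,fx=2.8,fy=2.8)
cv2.imwrite("pics/s29.png",np.hstack([a,b])); s,p,r=st()
t=p+r.apply([0,.202,0]);print("tip",t, proj("scene",t)-[100,110],proj("side",t)-[290,80])
```

```text
t 43.65 pos [ 0.4404 -0.3784  0.3418] psi 90.1 deg, down 1.0000 q [-0.8   0.06  1.38 -0.    1.71 -2.37] F [-0.1 -0.1 -1.3] open 0.0170
togo tool mm [-3.3 41.8 -1.5] rot deg [ 0.04  0.09 -0.07]
tip [ 0.44018316 -0.37845156  0.13981836] [57.74631924 54.54090192] [68.91100841 65.35975714]
```

View pics/s29.png

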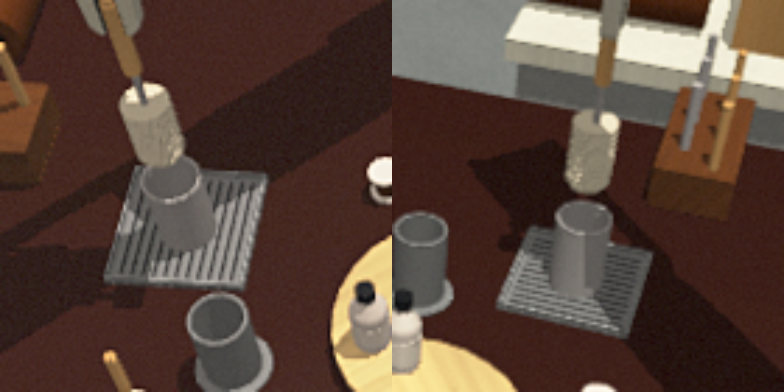

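Emit:
carry_out(motion=[-0.001,0.01,0,0,0,0,-0.9,-0.001,0.012,0,0,0,0,-0.9,-0.001,0.012,-0.001,0,0,0,-0.9,0,0.01,0,0,0,0,-0.9,0,0.006,0,0,0,0,-0.9])

```text
t: 44.25
tool_pos: [0.437, -0.3792, 0.2871]
orientation: [-1.571, -0.0, 0.003]
force: [1.2, 0.5, -0.5]
opening: 0.0178
```

Run:
```python
from h import *
togo((.437,-.380,.212),90)
im=imaging.read_camera("scene");a=cv2.resize(im[110:250,100:240],None,fx=2.8,fy=2.8)
im=imaging.read_camera("side");b=cv2.resize(im[80:220,290:430],None,fx=2.8,fy=2.8)
cv2.imwrite("pics/s30.png",np.hstack([a,b]))
```

```text
t 44.25 pos [ 0.437  -0.3792  0.2871] psi 90.1 deg, down 1.0000 q [-0.8   0.06  1.48 -0.    1.61 -2.38] F [ 1.2  0.5 -0.5] open 0.0178
togo tool mm [ 0.1 75.1 -0.8] rot deg [ 0.01  0.1  -0.09]
```

View pics/s30.png

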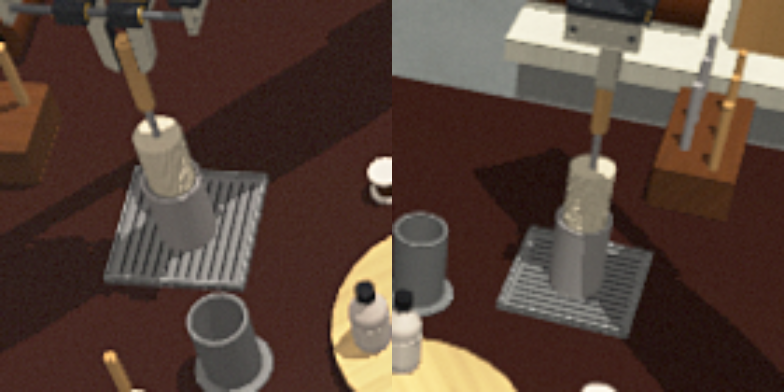

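Emit:
carry_out(motion=[0,0.01,0,0,0,0,-0.9,0,0.014,0,0,0,0,-0.9,0,0.014,0,0,0,0,-0.9,0,0.012,0,0,0,0,-0.9,0,0.006,0,0,0,0,-0.9])

```text
t: 44.85
tool_pos: [0.4374, -0.3795, 0.2278]
orientation: [-1.572, -0.001, 0.002]
force: [-0.3, -1.0, -1.6]
opening: 0.0176
```

Emit:
carry_out(motion=[0,0.005,0,0,0,0,-0.9,0,0.004,0,0,0,0,-0.9,0,0.002,0,0,0,0,-0.9,0,0.001,0,0,0,0,-0.9,0,0,0,0,0,0,-0.9])

```text
t: 45.35
tool_pos: [0.4372, -0.3793, 0.2138]
orientation: [-1.571, -0.001, 0.003]
force: [0.4, 0.3, -0.7]
opening: 0.0173
```

Run:
```python
from h import *
togo((.437,-.380,.210),90)
```

```text
t 45.35 pos [ 0.4372 -0.3793  0.2138] psi 90.1 deg, down 1.0000 q [-0.8   0.09  1.58 -0.    1.48 -2.38] F [ 0.4  0.3 -0.7] open 0.0173
togo tool mm [-0.2  3.8 -0.7] rot deg [ 0.02  0.11 -0.07]
```

Emit:
carry_out(motion=[0,0.003,0,0,0,0,-0.9,0,0.003,0,0,0,0,-0.9,0,0,0,0,0,0,-0.9,0,0,0,0,0,0,-0.9,0,0,0,0,0,0,-0.9])

```text
t: 45.85
tool_pos: [0.4384, -0.3805, 0.2104]
orientation: [-1.575, -0.004, -0.0]
force: [0.4, 0.7, -0.3]
opening: 0.0177
```

Emit:
carry_out(motion=[0,-0.01,0,0,0,0,-0.9,0,-0.022,0,0,0,0,-0.9,0,-0.024,0,0,0,0,-0.9,0,-0.018,0,0,0,0,-0.9,0,-0.005,0,0,0,0,-0.9])

```text
t: 46.35
tool_pos: [0.4373, -0.3793, 0.2921]
orientation: [-1.572, -0.001, 0.002]
force: [0.5, 0.2, -0.5]
opening: 0.0178
```

Run:
```python
from h import *
togo((.437,-.380,.296),90)
```

```text
t 46.35 pos [ 0.4373 -0.3793  0.2921] psi 90.1 deg, down 1.0000 q [-0.8   0.06  1.47 -0.    1.62 -2.38] F [ 0.5  0.2 -0.5] open 0.0178
togo tool mm [-0.3 -3.9 -0.7] rot deg [ 0.08  0.11 -0.01]
```

Emit:
carry_out(motion=[0,-0.003,0,0,0,0,-0.9,0,0.003,0,0,0,0,-0.9,0,0.016,0,0,0,0,-0.9,0,0.02,0,0,0,0,-0.9,0,0.02,0,0,0,0,-0.9])

```text
t: 46.85
tool_pos: [0.4379, -0.38, 0.2338]
orientation: [-1.575, -0.003, -0.0]
force: [0.7, 0.1, -1.0]
opening: 0.0173
```

Emit:
carry_out(motion=[0,0.012,0,0,0,0,-0.9,0,0.006,0,0,0,0,-0.9,0,0.003,0,0,0,0,-0.9,0,0.002,0,0,0,0,-0.9,0,0.001,0,0,0,0,-0.9])

```text
t: 47.35
tool_pos: [0.4377, -0.379, 0.2091]
orientation: [-1.574, -0.004, 0.0]
force: [-1.5, 2.4, 1.3]
opening: 0.0174
```

Run:
```python
from h import *
togo((.437,-.380,.210),90)
```

```text
t 47.35 pos [ 0.4377 -0.379   0.2091] psi 90.1 deg, down 1.0000 q [-0.8   0.08  1.59 -0.    1.46 -2.38] F [-1.5  2.4  1.3] open 0.0174
togo tool mm [-0.7 -0.9 -1. ] rot deg [0.16 0.14 0.14]
```

Emit:
carry_out(motion=[0,-0.01,0,0,0,0,-0.9,0,-0.022,0,0,0,0,-0.9,0,-0.024,0,0,0,0,-0.9,0,-0.02,0,0,0,0,-0.9,0,-0.008,0,0,0,0,-0.9])

```text
t: 47.85
tool_pos: [0.4365, -0.3778, 0.2942]
orientation: [-1.57, -0.001, 0.003]
force: [0.2, -0.1, -0.9]
opening: 0.017
```

Emit:
carry_out(motion=[0,0,0,0,0,0,-0.9,0,0.003,0,0,0,0,-0.9,0,0.016,0,0,0,0,-0.9,0,0.02,0,0,0,0,-0.9,0,0.02,0,0,0,0,-0.9])

```text
t: 48.35
tool_pos: [0.4371, -0.3784, 0.232]
orientation: [-1.573, -0.003, 0.001]
force: [-0.1, 0.2, -1.0]
opening: 0.0175
```

Emit:
carry_out(motion=[0,0.012,0,0,0,0,-0.9,0,0.006,0,0,0,0,-0.9,0,0.003,0,0,0,0,-0.9,0,0.002,0,0,0,0,-0.9,0,0.001,0,0,0,0,-0.9])

```text
t: 48.85
tool_pos: [0.4373, -0.3774, 0.2083]
orientation: [-1.572, -0.005, 0.0]
force: [-2.2, 2.6, 5.0]
opening: 0.0176
```

Run:
```python
from h import *
togo((.437,-.380,.210),90)
im=imaging.read_camera("scene");a=cv2.resize(im[110:250,100:240],None,fx=2.8,fy=2.8)
im=imaging.read_camera("side");b=cv2.resize(im[80:220,290:430],None,fx=2.8,fy=2.8)
cv2.imwrite("pics/s31.png",np.hstack([a,b]))
```

```text
t 48.85 pos [ 0.4373 -0.3774  0.2083] psi 90.2 deg, down 1.0000 q [-0.8   0.08  1.59  0.    1.46 -2.38] F [-2.2  2.6  5. ] open 0.0176
togo tool mm [-0.3 -1.7 -2.6] rot deg [0.07 0.17 0.16]
```

View pics/s31.png

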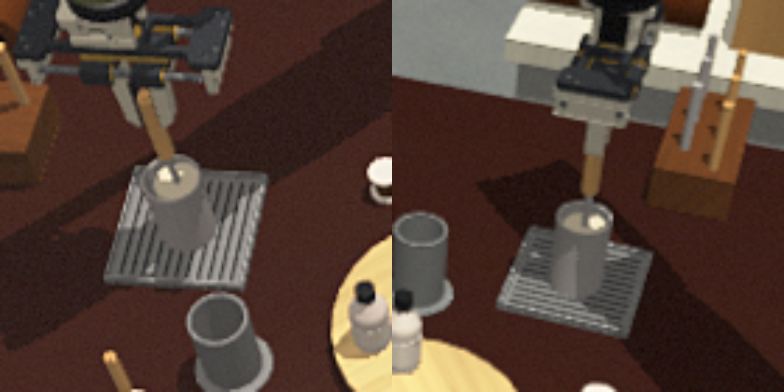

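Emit:
carry_out(motion=[0,-0.01,-0.001,0,0,0,-0.9,0,-0.022,-0.001,0,0,0,-0.9,0,-0.024,0,0,0,0,-0.9,0,-0.02,0,0,0,0,-0.9,0,-0.009,0,0,0,0,-0.9])

```text
t: 49.45
tool_pos: [0.4358, -0.3784, 0.2931]
orientation: [-1.568, -0.001, 0.004]
force: [0.7, -0.5, -0.6]
opening: 0.0175
```

Emit:
carry_out(motion=[0,0,0,0,0,0,-0.9,0,0.003,0,0,0,0,-0.9,0,0.016,0,0,0,0,-0.9,0,0.02,0,0,0,0,-0.9,0,0.02,0,0,0,0,-0.9])

```text
t: 49.95
tool_pos: [0.4363, -0.379, 0.2307]
orientation: [-1.57, -0.003, 0.002]
force: [-0.0, -0.2, -0.4]
opening: 0.0175
```

Emit:
carry_out(motion=[0,0.012,0,0,0,0,-0.9,0,0.006,0,0,0,0,-0.9,0,0.003,0,0,0,0,-0.9,0,0.002,0,0,0,0,-0.9,0,0.0,0,0,0,0,-0.9])

```text
t: 50.45
tool_pos: [0.4368, -0.3781, 0.2077]
orientation: [-1.57, -0.005, 0.001]
force: [-0.3, 0.2, -0.7]
opening: 0.0171
```

Emit:
carry_out(motion=[0,-0.01,0,0,0,0,-0.9,0,-0.022,0,0,0,0,-0.9,0,-0.024,0,0,0,0,-0.9,0,-0.024,0,0,0,0,-0.9,0,-0.024,0,0,0,0,-0.9])

```text
t: 50.95
tool_pos: [0.4342, -0.3761, 0.3092]
orientation: [-1.561, 0.002, 0.007]
force: [0.7, 0.2, -1.0]
opening: 0.0173
```

Emit:
carry_out(motion=[0,-0.022,0,0,0,0,-0.9,0,-0.012,0,0,0,0,-0.9,0,-0.004,0,0,0,0,-0.9,0,0,0,0,0,0,-0.9,0,0,0,0,0,0,-0.9])

```text
t: 51.45
tool_pos: [0.4348, -0.3771, 0.3512]
orientation: [-1.564, 0.001, 0.005]
force: [-0.6, 0.7, -1.5]
opening: 0.0177
```

Run:
```python
from h import *
togo((.602,-.300,.36),90)
im=imaging.read_camera("scene");a=cv2.resize(im[110:250,100:240],None,fx=2.8,fy=2.8)
im=imaging.read_camera("side");b=cv2.resize(im[80:220,290:430],None,fx=2.8,fy=2.8)
cv2.imwrite("pics/s32.png",np.hstack([a,b]))
```

```text
t 51.45 pos [ 0.4348 -0.3771  0.3512] psi 90.2 deg, down 1.0000 q [-0.8   0.05  1.37  0.    1.73 -2.38] F [-0.6  0.7 -1.5] open 0.0177
togo tool mm [167.4  -8.9  76.7] rot deg [-0.38  0.17 -0.22]
```

View pics/s32.png

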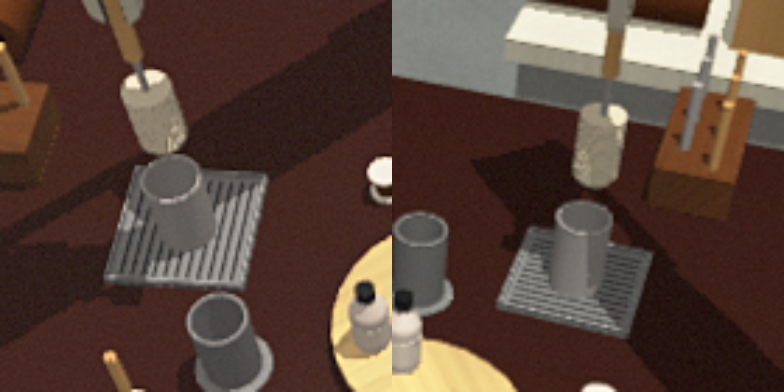

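Emit:
carry_out(motion=[0.022,-0.002,0.01,0,0,0,-0.9,0.026,-0.002,0.012,0,0,0,-0.9,0.026,-0.002,0.012,0,0,0,-0.9,0.026,-0.002,0.012,0,0,0,-0.9,0.022,-0.002,0.01,0,0,0,-0.9])

```text
t: 52.05
tool_pos: [0.5566, -0.3202, 0.3549]
orientation: [-1.559, 0.012, 0.007]
force: [1.2, -0.4, -1.3]
opening: 0.017
```

Emit:
carry_out(motion=[0.012,0,0.005,0,0,0,-0.9,0.004,0,0.002,0,0,0,-0.9,0,0,0,0,0,0,-0.9,0,0,0,0,0,0,-0.9,0,0,0,0,0,0,-0.9])

```text
t: 52.55
tool_pos: [0.5731, -0.312, 0.3507]
orientation: [-1.556, 0.014, 0.013]
force: [0.3, -0.8, 0.3]
opening: 0.0177
```

Run:
```python
from h import *
togo((.602,-.300,.34),90)
```

```text
t 52.55 pos [ 0.5731 -0.312   0.3507] psi 89.9 deg, down 0.9997 q [-0.58  0.28  1.11  0.    1.77 -2.15] F [ 0.3 -0.8  0.3] open 0.0177
togo tool mm [29.1 10.4 11.9] rot deg [-0.85 -0.05 -0.98]
```

Emit:
carry_out(motion=[0.008,0,0.003,-0.3,0,-0.3,-0.9,0.008,0,0.003,-0.3,0,-0.3,-0.9,0.006,0,0.003,-0.2,0,-0.3,-0.9,0.002,0,0.001,0,0,0,-0.9,0,0,0,0,0,0,-0.9])

```text
t: 53.05
tool_pos: [0.598, -0.3025, 0.3516]
orientation: [-1.572, 0.002, -0.004]
force: [-1.0, -0.2, -1.0]
opening: 0.0175
```

Run:
```python
from h import *
togo((.602,-.300,.30),90)
im=imaging.read_camera("scene");a=cv2.resize(im[130:270,100:240],None,fx=2.8,fy=2.8)
im=imaging.read_camera("side");b=cv2.resize(im[80:220,250:390],None,fx=2.8,fy=2.8)
cv2.imwrite("pics/s33.png",np.hstack([a,b]))
```

```text
t 53.05 pos [ 0.598  -0.3025  0.3516] psi 89.8 deg, down 1.0000 q [-0.54  0.31  1.08 -0.    1.75 -2.11] F [-1.  -0.2 -1. ] open 0.0175
togo tool mm [ 3.9 51.6  2.6] rot deg [ 0.08 -0.19  0.07]
```

View pics/s33.png

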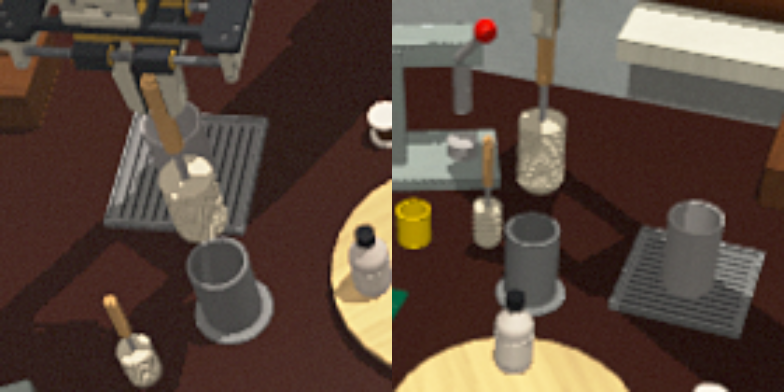

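Emit:
carry_out(motion=[0.001,0.006,0.001,0,0,0,-0.9,0.001,0.01,0.001,0,0,0,-0.9,0.001,0.01,0,0,0,0,-0.9,0,0.008,0,0,0,0,-0.9,0,0.002,0,0,0,0,-0.9])

```text
t: 53.65
tool_pos: [0.6004, -0.3008, 0.3115]
orientation: [-1.572, 0.003, -0.003]
force: [0.6, -0.1, -0.3]
opening: 0.0173
```

Run:
```python
from h import *
togo((.602,-.300,.28),90)
```

```text
t 53.65 pos [ 0.6004 -0.3008  0.3115] psi 89.8 deg, down 1.0000 q [-0.54  0.31  1.15 -0.    1.68 -2.11] F [ 0.6 -0.1 -0.3] open 0.0173
togo tool mm [ 1.6 31.5  0.8] rot deg [ 0.05 -0.24 -0.01]
```

Within 2 mm; insert to ~20 mm above the floor, checking forces.

Emit:
carry_out(motion=[0.001,0.006,0,0,0,0,-0.9,0,0.01,0,0,0,0,-0.9,0,0.01,0,0,0,0,-0.9,0,0.008,0,0,0,0,-0.9,0,0.003,0,0,0,0,-0.9])

```text
t: 54.15
tool_pos: [0.6012, -0.3009, 0.2707]
orientation: [-1.571, 0.004, -0.003]
force: [0.6, 0.5, -0.9]
opening: 0.0178
```

Emit:
carry_out(motion=[0,0.006,0,0,0,0,-0.9,0,0.01,0,0,0,0,-0.9,0,0.01,0,0,0,0,-0.9,0,0.01,0,0,0,0,-0.9,0,0.004,0,0,0,0,-0.9])

```text
t: 54.65
tool_pos: [0.6012, -0.301, 0.2274]
orientation: [-1.571, 0.004, -0.003]
force: [-0.4, -0.3, -0.9]
opening: 0.0175
```

Run:
```python
from h import *
togo((.602,-.300,.206),90)
im=imaging.read_camera("scene");a=cv2.resize(im[130:270,100:240],None,fx=2.8,fy=2.8)
im=imaging.read_camera("side");b=cv2.resize(im[80:220,250:390],None,fx=2.8,fy=2.8)
cv2.imwrite("pics/s34.png",np.hstack([a,b]))
```

```text
t 54.65 pos [ 0.6012 -0.301   0.2274] psi 89.8 deg, down 1.0000 q [-0.54  0.33  1.28 -0.    1.53 -2.11] F [-0.4 -0.3 -0.9] open 0.0175
togo tool mm [ 0.8 21.4  1. ] rot deg [ 0.04 -0.25 -0.02]
```

View pics/s34.png

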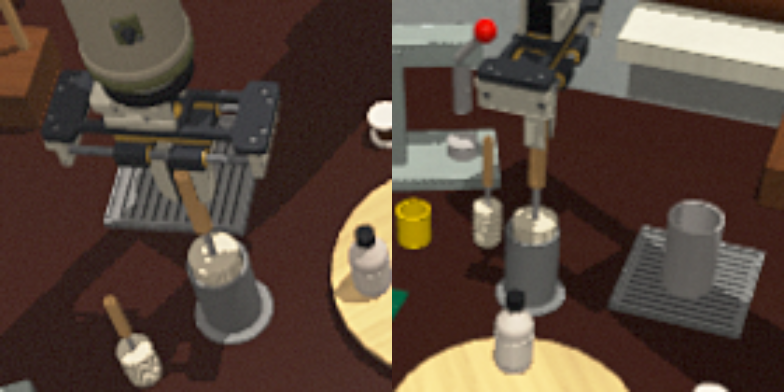

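Emit:
carry_out(motion=[0,0.006,0,0,0,0,-0.9,0,0.007,0,0,0,0,-0.9,0,0.005,0,0,0,0,-0.9,0,0.002,0,0,0,0,-0.9,0,0.001,0,0,0,0,-0.9])

```text
t: 55.25
tool_pos: [0.6019, -0.3014, 0.2066]
orientation: [-1.573, 0.002, -0.005]
force: [-0.3, -0.4, -0.8]
opening: 0.0174
```

Run:
```python
from h import *
togo((.602,-.300,.207),90)
```

```text
t 55.25 pos [ 0.6019 -0.3014  0.2066] psi 89.8 deg, down 1.0000 q [-0.54  0.34  1.3  -0.    1.5  -2.11] F [-0.3 -0.4 -0.8] open 0.0174
togo tool mm [ 0.1 -0.4  1.4] rot deg [ 0.11 -0.25  0.09]
```

Floor reached within about a millimetre. Seat it, release gently and rise straight up.

Emit:
carry_out(motion=[0,0.002,0,0,0,0,-0.9,0,0.001,0,0,0,0,-0.9,0,0,0,0,0,0,0,0,0,0,0,0,0,0,0,0,0,0,0,0,0])

```text
t: 55.75
tool_pos: [0.6029, -0.3019, 0.2058]
orientation: [-1.574, -0.0, -0.007]
force: [-0.6, -0.5, 0.2]
opening: 0.0369
```

Emit:
carry_out(motion=[0,0,0,0,0,0,0.2,0,-0.02,0,0,0,0,0.2,0,-0.03,0,0,0,0,0.2,0,-0.035,0,0,0,0,0.2,0,-0.035,0,0,0,0,0.2])

```text
t: 56.25
tool_pos: [0.5993, -0.2998, 0.3196]
orientation: [-1.566, 0.01, 0.003]
force: [0.6, -0.7, 0.0]
opening: 0.0557
```

Emit:
carry_out(motion=[0,-0.03,0,0,0,0,0.2,-0.02,-0.01,0,0,0,0,0.2,-0.03,0,0,0,0,0,0.2,-0.03,0,0,0,0,0,0.2,-0.02,0,0,0,0,0,0.2])

```text
t: 56.75
tool_pos: [0.5002, -0.3, 0.3684]
orientation: [-1.572, 0.001, -0.002]
force: [0.0, -0.0, 0.5]
opening: 0.0557
```

Emit:
carry_out(motion=[-0.01,0,0,0,0,0,0.2,0,0,0,0,0,0,0.2,0,0,0,0,0,0,0.2,0,0,0,0,0,0,0.2,0,0,0,0,0,0,0.2])

```text
t: 57.25
tool_pos: [0.4898, -0.3002, 0.3689]
orientation: [-1.573, 0.001, -0.004]
force: [0.2, 0.7, -0.4]
opening: 0.0559
```

Run:
```python
from h import *
where()
im=imaging.read_camera("scene");cv2.imwrite("pics/scene35.png",im)
a=cv2.resize(im[130:270,100:240],None,fx=2.8,fy=2.8)
im=imaging.read_camera("side");cv2.imwrite("pics/side35.png",im);b=cv2.resize(im[80:220,250:390],None,fx=2.8,fy=2.8)
cv2.imwrite("pics/s35.png",np.hstack([a,b]))
```

```text
t 57.25 pos [ 0.4898 -0.3002  0.3689] psi 89.8 deg, down 1.0000 q [-0.64  0.04  1.34 -0.    1.75 -2.21] F [ 0.2  0.7 -0.4] open 0.0559
```

View pics/s35.png

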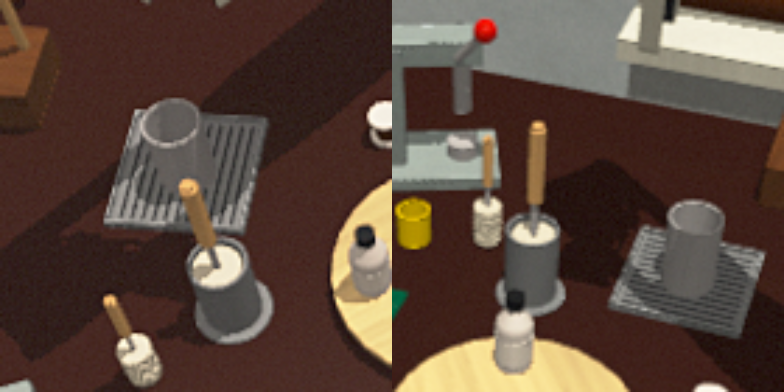

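View pics/scene35.png

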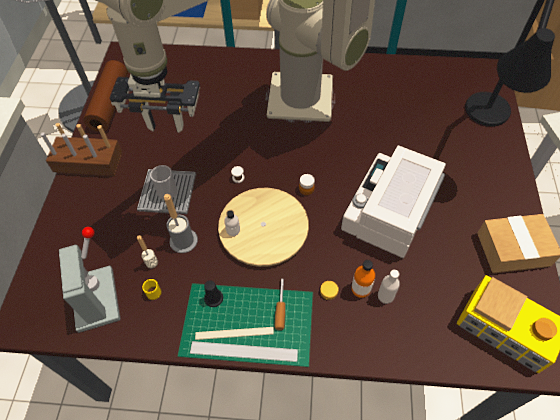

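View pics/side35.png

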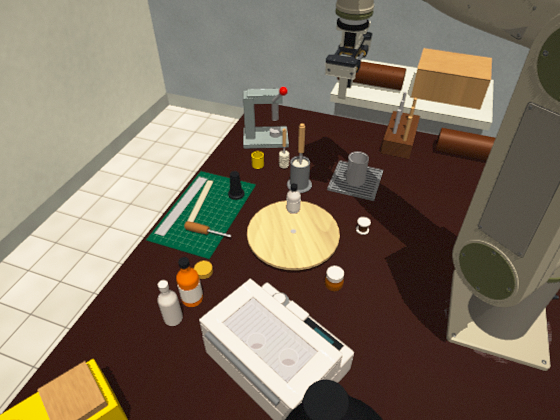

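```bash
python3 -c "
from h import *
print(robot.close_job())"
```

```text
the job is handed in; nothing more can be done
None
```

I finished the job in the order you asked and handed it in at about 57 s. No verdict came back.

- **Pots:** only two white pots were in view, both on the carousel. Both now stand in the cleaner basket and show through the lid window. The yellow look-alike was not touched.
- **Lid and start:** the lid is down on the rim. My fingertips met it at 142 mm, the height given for shut. My first press of start stopped sooner than I expected, so I pressed again. The spring force on letting up showed the roughly 6 mm of travel, so the button was fully in.
- **Beaker and brush:** the beaker stands on the drip tray. I made four strokes with the larger brush, one more than asked. All four ended at or within about 2 mm of the bottom, and floor contact showed in the force readings on strokes two and three. Each came back up to within a few millimetres of the rim. The brush is back in its stand, upright.
- **Last pictures:** the dye bottle is still standing on the carousel, the other things on the bench look unmoved, and the gripper touches nothing.

No check failed. The side camera disagreed with the scene and wrist cameras by about 3–7 mm when I measured positions, so I used the scene camera and corrected with the wrist camera. The highest force I read at the wrist was about 44 N, with the fingertips on the start button.

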